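# Hang the live-work sign and hold the voltage detector in the test port

### The job

We are about to check whether the middle terminal of the training console is live. First lay the saddle-shaped warning sign over the console's carrying bar so that it hangs there by itself, one leg on each side. Then take the voltage detector from the tool rack, lower its thin nose straight down through the middle of the three ports in the steel terminal cover until the tip is about a centimetre above the terminal's stud, touching neither the cover nor the terminal, and finish while holding it there, still, upright and centred in the port; the other things stay as they are.

Things in the scene. Friction and masses are not known exactly. Their poses are not given: they have to be found in the camera images.
- console: fixed training console: light grey steel case 280 x 360 x 60 mm (x, y, z). Origin: centre of its underside; z up, x away from the robot at yaw 0. On its flat top (z = 60 mm) stand the steel terminal cover at y below 20 mm, panel parts up to 77 mm high at y above 25 mm, low controls along the near edge, and at x = 100 mm the carrying bar along y.
- bar_mid (a point): middle of the carrying bar, on its axis, 170 mm above the bench. Plain steel tube 16 mm in diameter, straight and level along the console's y for 140 mm to each side of this point, then bent down into two posts. Rigid. Axes as the console's.
- port (a point): middle one of three ports in the steel terminal cover: centre of the upper rim of its collar, 132 mm above the bench. Bore 25 mm in diameter, 14 mm deep (collar 10 mm high, 33 mm outside, on a 4 mm plate), open below. Like ports 50 mm to each side along the console's y. The cover is a bridge 64 x 160 mm (x, y) centred on this port, open below the plate towards +x and -x.
- stud (a point): top of the brass terminal stud (6 mm in diameter) under the middle port, straight below port by 44 mm, 88 mm above the bench.
- sign: loose white plastic saddle (upside-down U) with a warning triangle on each face, standing on its two legs; 0.14 kg. Origin midway between the feet; z up, y along its 120 mm length (the bar's direction once hung). Flat crown 36 mm wide, top at z = 99 mm; two 3 mm legs, parallel for the top 50 mm (36 mm outside, 30 mm inside), then splaying to 55 mm. Grip from above across the legs (x).
- crown (a point): centre of the underside of the sign's crown, 95 mm above its feet and 4 mm below its top: the place that rests on the bar. Axes as the sign's.
- rack: fixed dark steel tool rack, 190 mm long (y), 70 mm deep (x; foot 85 mm), top plate at z = 105 mm with three 13 mm holes at y = -60, 0 and 60 mm. The detector and two screwdrivers stand in them nose down, in any order, handles resting on the plate. Origin: centre of the underside. Its y runs roughly along the world's x.
- detector: loose cordless voltage detector standing upright in the rack; origin at the tip of its nose, z up to the handle. Nose 8 mm in diameter, 90 mm long, brass tip; plain grey handle 24 mm in diameter, 90 to 175 mm above the tip (straight from 94 to 168), white band at its lower end; 0.08 kg. In the rack its tip is 15 mm, its handle's top 190 mm above the bench.
- driver_a: bystander: loose screwdriver standing in the rack, red handle with black ribs, 28 mm thick, top 190 mm above the bench. Origin at the blade's tip, z up.
- driver_b: bystander: smaller loose screwdriver standing in the rack, red handle with black ribs, 24 mm thick, top 180 mm above the bench. Origin at the blade's tip, z up.
- relay: bystander: loose clear relay, 28 x 22 x 40 mm, standing on the console's panel between the panel parts and the near edge. Origin at the centre of its underside.
- jar: bystander: grey jar of contact grease with a white cap, 60 mm in diameter, 70 mm high, on the bench left of the console's far end. Origin at the centre of its underside.
- tape: bystander: yellow roll of tape lying on the bench right of the console's far end, 68 mm across, 19 mm high.
- meter: bystander: hand multimeter, 155 x 78 x 49 mm, lying on the bench near the robot.
- pliers: bystander: pliers with blue handles, 180 mm long, 18 mm high, lying on the bench near the robot.
Things that resemble listed ones, but are neither listed nor needed, are in the scene too. Leave any blue look-alike of the sign alone.

How it is judged:
On the way, in this order (a step that is already met when the one before it is completed fails the run):
1. the sign hangs over the carrying bar by itself, let go and quiet (x of crown in the frame of bar_mid between -0.015 and 0.015 m and y of crown in the frame of bar_mid between -0.125 and 0.125 m and z of crown in the frame of bar_mid between 0 and 0.016 m and angle between sign's own z axis and vertical below 0.35 rad and contact force between sign and console above 0.3 N and contact force between sign and the arm below 0.05 N and contact force between sign and the fingers below 0.05 N and linear speed of sign below 0.05 m/s), for 0.3 s.
2. the detector, clear of the rack, is held upright above the middle port (contact force between detector and the fingers above 0.5 N and z of detector in the frame of port above 0 m and horizontal distance between detector and port below 0.012 m and angle between detector's own z axis and vertical below 0.15 rad), for 0.05 s.
At the end, for the whole second after the job is handed in: The sign hangs freely over the bar, crown on the tube, tilted under 20 degrees, not touched by the robot; the gripper holds the detector still, within 7 degrees of upright, tip 3 to 20 mm above the middle stud and within 6 mm of the port's axis, touching neither cover nor stud (all of step 1 and horizontal distance between detector and port below 0.006 m and angle between detector's own z axis and vertical below 0.12 rad and z of detector in the frame of stud between 0.003 and 0.02 m and contact force between detector and the fingers above 0.5 N and contact force between detector and console below 0.05 N and contact force between detector and sign below 0.05 N and linear speed of detector below 0.02 m/s and angular speed of detector below 0.2 rad/s); the arm keeps its last pose, push and grip.
It fails at once if the detector touched the console, its cover or a terminal (contact force between detector and console above 0.3 N).
It fails at once if the sign or the detector was dropped or thrown ((linear speed of sign above 0.6 m/s and contact force between sign and the fingers below 0.01 N) or (linear speed of detector above 0.6 m/s and contact force between detector and the fingers below 0.01 N)).
It fails at once if another thing was knocked about (distance of any of driver_a, driver_b, relay, jar, tape, meter, pliers from where it was at the start of the episode above 0.03 m or angle between any of driver_a, driver_b, relay, jar's own z axis and vertical above 0.4 rad).
It also fails if it takes over 72 s, if anything falls off the work surface, if the arm or the gripper's body presses on something with over 40 N, if the wrist force passes 120 N, or if a joint passes its speed limit or range.

### The arm

A 6-joint arm with a two-finger parallel gripper is mounted at the origin on the work surface. World frame = base frame: x ahead of the robot, y to its left, z up, the work surface at z = 0. Lengths are in m, angles in rad, forces in N, time in s.
With the tool pointing down it reaches from about 0.325 to 0.85 m from the base axis. Payload 4.4 kg.
Tool frame: the origin (TCP) lies at the very end of the fingers, on their centre line; the grasp point (between the pads) lies 19 mm behind it (env.pinch_z is the x of the grasp point in the tool frame, in m); x points along the fingers, y is the direction in which the jaws open and shut, and the axes are right-handed (so a half turn about x gives the same grasp; the last joint's range is limited). The gripper opens to 94 mm and grips with 3 to 60 N. Pads are 16 mm wide; open, the fingers measure 119 mm over their backs; the gripper's body (75 mm by 177 mm) begins 78 mm behind the grasp point.
Start: joints at [1.139, 0.207, 1.542, -0, 1.393, -0.15], TCP at [0.16, 0.552, 0.205] pointing down, gripper open.
Joint ranges: [-2.73, 2.73], [-0.86, 2.22], [0.23, 2.46], [-1.11, 4.25], [0.08, 2.63], [-2.82, 2.82]. Speed limits (rad/s): [2.79, 2.79, 3.14, 3.14, 3.14, 3.14].

### API

Orientations are given as a rotation vector (axis times angle).
In Python, from bench import env gives the robot as it stands. The module is installed in compiled form; this text tells all that it offers.
- The arm moves only by the tool step_arm, never from a script. Its argument "deltas" is a list of rows, each an object with "fingers": the opening, from -1 (shut) to 1 (fully open); "delta_pos": the shift along the tool's x, y, z as a fraction of full scale, a list of three; "roll": the turn about the tool's x as a fraction of full scale. A call has 1 to 12 rows; each row shifts and turns the commanded pose from where the row before left it, along the tool's axes as they then stand; what a row does not reach is not made up. Full scale, the value 1, is 5 cm for a shift and 8 degrees for a turn. A row lasts 1/10 s, in which the tool goes at most 50 mm and 8.59 degrees, less where a joint would pass 70% of its speed; a pose out of reach is approached as far as the arm can. A call with a number of a shift or a turn outside -1 to 1 is refused whole. A call with a gripper value outside its range is refused whole. The fingers move at their own pace and stop on an object; "force" is the grip in N (left out, the last holds). Time passes only in rows, so rows that do not move let the fingers close. It gives the time, the measured TCP pose, the force and the opening at its end, in the units of the state.
- env.get_state(): the state, without advancing time (a new reading comes with each control period).
- env.grab_frame(name): name is "scene" or "top"; returns the picture (400x640x3 uint8, red, green, blue); there is no depth.
- env.camera_model(name): a dict with "fx", "fy", "cx", "cy" (pixels), "k1" (the pictures are not rectified: a ray, as slopes to the right and down, at radius r is drawn at 1 + k1 r^2 times it, then the intrinsics apply), "R" (3x3) and "t" (3): a world point X has camera coordinates R X + t. Camera axes: x right, y down, z forward; pixel columns grow to the right and rows downward; lengths in m; the calibration is good to about 2 mm. A picture is of the moment at which its call begins. camera_model takes no time and is no camera call.
- env.job_done(): hands the job in, once; it reports no verdict.
Trained networks look in the newest picture that a camera, given by its name, has taken for a name from the list of things; names that differ only in an ending like _2 or _b are one class to them, and where a whole thing is asked for, a point or a joint stands for the part that bears it (a point fixed in the world has none). Each returns a list of dicts, best first, with "score" (0 to 1); they miss things now and then, are a little off and sometimes report something else, mostly with a low value. They report only what shows in the picture. A call takes as long as a camera call. They do not tell look-alikes from the thing itself.
- env.spot_in(camera, label): "xyz" ([x, y, z] in m, in the coordinates of the camera as it stood for that picture, good to about 4 mm: the middle of the surface that is visible of it).
- env.trace(camera, label): "mask" (400x640 bool, what is visible of it).
- env.tip_of(camera, label): "xyz" ([x, y, z] in m, in the coordinates of the camera as it stood for that picture, good to about 4 mm: a listed point, or the origin of a listed thing).
The state is a dict: "clock": time; "joint_positions": joint angles; "joint_vel": joint speeds; "joint_efforts": joint torques, N m; "ee_pos": TCP position; "eef_rot": TCP orientation; "force": force on the tool from outside, world axes, zero at the start; "ft_torque": the same for the moment, N m; "gripper_width": finger opening in m.
Only numpy, scipy, OpenCV 4.12 (cv2) and the standard library are available. Lean on these libraries where they do the work, as an engineer would, in place of code of your own. Each camera call takes 0.05 s, during which the arm holds its last target.

## Working session

There is one attempt and no reset: what is moved stays moved. The work goes in short steps, Python scripts to look and compute and a tool call to move; the robot and the scene stay as the last step left them, time stands still between calls to the robot, and variables do not carry over. Pictures are saved under pics/ and viewed, and the job is handed in when it is done.

Besides the shell and the picture viewer there is one more tool, called after "Request:" by a JSON object that holds its "fn" and its "kwargs". step_arm: Moves the arm, as the interface text tells. Its arguments: {"type":"object","properties":{"deltas":{"type":"array"},"force":{"type":"number"}},"required":["deltas"]}

```bash
mkdir -p pics
cat > h.py <<'E'
import numpy as np, cv2
from bench import env
def snap(n,fn):
    f=env.grab_frame(n); cv2.imwrite('pics/'+fn,f[:,:,::-1]); return f
def w(n,p):
    c=env.camera_model(n); return np.array(c['R']).T@(np.array(p)-np.array(c['t']))
def proj(n,X):
    c=env.camera_model(n); p=np.array(c['R'])@np.array(X)+np.array(c['t']); a=p[:2]/p[2]; a=a*(1+c['k1']*(a@a)); return np.array([c['fx']*a[0]+c['cx'],c['fy']*a[1]+c['cy']])
def ray(n,uv):
    c=env.camera_model(n); d=np.array([(uv[0]-c['cx'])/c['fx'],(uv[1]-c['cy'])/c['fy']]); a=d.copy()
    for _ in range(30): a=d/(1+c['k1']*(a@a))
    R=np.array(c['R']); v=R.T@np.array([a[0],a[1],1]); return -R.T@np.array(c['t']), v/np.linalg.norm(v)
def atz(n,uv,z):
    o,v=ray(n,uv); return o+v*(z-o[2])/v[2]
def tri(a,b):
    # list of (cam,uv)
    A=np.zeros((3,3));y=np.zeros(3)
    for n,uv in (a,b):
        o,v=ray(n,uv);P=np.eye(3)-np.outer(v,v);A+=P;y+=P@o
    return np.linalg.solve(A,y)
E
python3 - <<'E'
from h import *
np.set_printoptions(precision=4,suppress=True)
for n in('scene','top'):
    snap(n,n+'0.png'); c=env.camera_model(n); print(n,c['fx'],c['k1'],-np.array(c['R']).T@np.array(c['t']))
    for l in ['bar_mid','port','stud','sign','crown','rack','detector','console','driver_a','relay','jar']:
        print(l,[(round(d['score'],2),w(n,d['xyz'])) for d in env.tip_of(n,l)][:4])
s=env.get_state();print(s['clock'],s['ee_pos'],s['eef_rot'],s['gripper_width'],env.pinch_z)
E
```

```text
scene 392.4321302137905 0.01857668608826762 [1.2328 0.0607 0.7087]
bar_mid [(0.78, array([ 0.6319, -0.0678,  0.1696])), (0.35, array([ 0.2553, -0.3736,  0.002 ]))]
port [(0.86, array([ 0.5103, -0.1376,  0.1291]))]
stud [(0.59, array([ 0.5119, -0.1406,  0.0879]))]
sign [(0.97, array([ 0.3806,  0.2339, -0.0004])), (0.93, array([ 0.4917,  0.3807, -0.0007]))]
crown [(0.76, array([0.496 , 0.3787, 0.0937])), (0.62, array([0.3818, 0.2339, 0.0938]))]
rack [(0.58, array([ 0.5089, -0.3922, -0.0003])), (0.51, array([0.4986, 0.3785, 0.094 ])), (0.51, array([ 0.6801,  0.3655, -0.001 ]))]
detector [(0.71, array([ 0.4495, -0.3852,  0.0161])), (0.59, array([ 0.5281, -0.0679, -0.0006])), (0.16, array([ 0.2778,  0.3714, -0.0011]))]
console [(0.95, array([ 0.5305, -0.0675, -0.0009])), (0.48, array([ 0.2787,  0.3719, -0.0029]))]
driver_a [(0.69, array([ 0.507 , -0.3905,  0.0146]))]
relay [(0.42, array([ 0.4775, -0.0011,  0.0589])), (0.18, array([ 0.5071, -0.3876,  0.0129]))]
jar [(0.65, array([0.6783, 0.3635, 0.0009])), (0.42, array([ 0.5068, -0.3915,  0.0028]))]
top 469.3944080340941 0.0171419355089171
[... 436 characters left out ...]
)), (0.64, array([ 0.5054, -0.3878, -0.0009]))]
crown [(0.98, array([0.4942, 0.3858, 0.095 ])), (0.78, array([0.3798, 0.2363, 0.0963]))]
rack [(0.94, array([ 0.506 , -0.3882, -0.0021])), (0.59, array([ 0.5059, -0.3832,  0.0108]))]
detector [(0.47, array([ 0.4438, -0.3809,  0.015 ])), (0.36, array([ 0.5675, -0.3902,  0.0282]))]
console [(0.84, array([ 0.533 , -0.0618,  0.0022])), (0.65, array([ 0.5067, -0.3862,  0.0131]))]
driver_a [(0.62, array([ 0.5661, -0.3958,  0.0263]))]
relay [(0.61, array([0.4656, 0.0047, 0.06  ]))]
jar [(0.56, array([ 0.6728,  0.3674, -0.    ])), (0.48, array([ 0.6737, -0.3452,  0.0002]))]
1.2 [0.1599 0.5523 0.2055] [ 0.2212  1.5594 -0.2212] 0.0940112856312572 -0.0188
```

View pics/scene0.png

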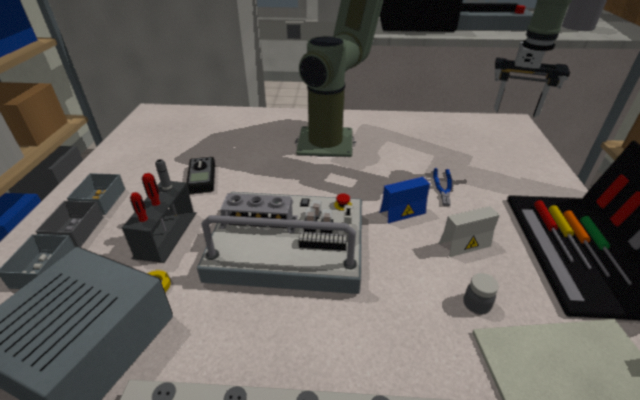

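View pics/top0.png

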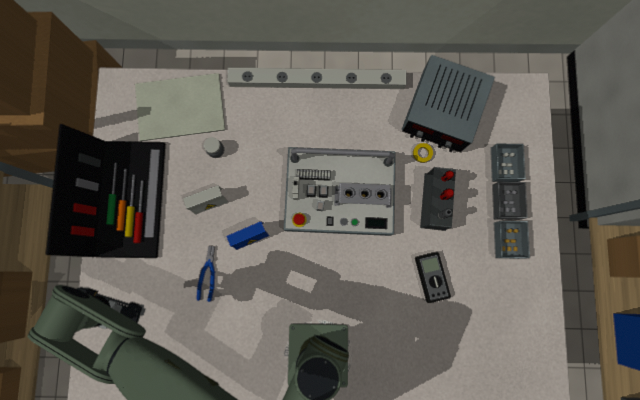

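The white sign is at about (203,199) in the top view and the blue look-alike at (248,235). The detector is the grey handle in the rack hole nearest the robot, at (448,212). Next I'll refine positions and yaws on enlarged crops.

Run:
```python
from h import *
f=cv2.imread('pics/top0.png'); g=cv2.imread('pics/scene0.png')
def crop(im,x0,y0,x1,y1,fn,s): cv2.imwrite('pics/'+fn,cv2.resize(im[y0:y1,x0:x1],None,fx=s,fy=s,interpolation=cv2.INTER_CUBIC))
crop(f,175,180,235,220,'ts.png',12)
crop(f,280,140,410,240,'tc.png',6)
crop(f,415,160,475,240,'tr.png',7)
crop(g,435,195,505,265,'ss.png',8)
crop(g,195,180,375,290,'sc.png',4)
crop(g,120,150,200,265,'sr.png',5)
np.set_printoptions(precision=4,suppress=True)
for n in('scene','top'):
  env.grab_frame(n)
  for l in ('sign','console','rack','detector','driver_a'):
    for d in env.trace(n,l)[:3]:
      m=d['mask']; ys,xs=np.nonzero(m); r=cv2.minAreaRect(np.c_[xs,ys].astype(np.float32)); print(n,l,round(d['score'],2),len(xs),r)
```

```text
scene sign 0.67 1703 ((405.41180419921875, 199.14706420898438), (37.83555603027344, 55.05558776855469), 75.96376037597656)
scene sign 0.56 2071 ((469.4710388183594, 231.14111328125), (41.354854583740234, 63.964752197265625), 75.0685806274414)
scene console 0.97 14519 ((281.4443664550781, 238.59349060058594), (164.5843963623047, 100.36582946777344), 4.1849164962768555)
scene console 0.66 369 ((442.0, 186.5), (37.0, 18.0), 90.0)
scene rack 0.71 3490 ((158.61334228515625, 220.24868774414062), (55.12767028808594, 91.2226791381836), 33.023868560791016)
scene detector 0.7 300 ((165.72198486328125, 185.70745849609375), (55.07538986206055, 9.662348747253418), 75.0685806274414)
scene driver_a 0.96 432 ((155.5, 201.5), (60.08327102661133, 13.281564712524414), 71.56504821777344)
scene driver_a 0.59 292 ((138.65000915527344, 206.9499969482422), (30.041635513305664, 11.384199142456055), 71.56504821777344)
top sign 0.95 696 ((204.65159606933594, 199.6244354248047), (18.834836959838867, 40.629432678222656), 70.34617614746094)
top sign 0.85 673 ((246.73080444335938, 235.65386962890625), (19.15384864807129, 38.69231414794922), 67.38013458251953)
top console 0.6 9244 ((339.85052490234375, 190.7886505126953), (111.112548828125, 86.50159454345703), 2.602562189102173)
top rack 0.67 9159 ((339.8095703125, 190.94427490234375), (109.97322082519531, 85.2833251953125), 1.888188362121582)
top rack 0.62 1524 ((437.6538391113281, 198.23077392578125), (31.2299747467041, 62.28668975830078), 4.969740867614746)
top detector 0.66 65 ((444.7000427246094, 213.40003967285156), (5.81377649307251, 11.627553939819336), 63.43495178222656)
top detector 0.41 300 ((213.50003051757812, 147.00001525878906), (20.50609588623047, 16.26345443725586), 45.0)
top detector 0.4 260 ((422.5, 152.5), (19.0, 19.0), 90.0)
top driver_a 0.48 104 ((446.0, 194.0), (10.0, 12.0), 90.0)
```

View pics/ts.png

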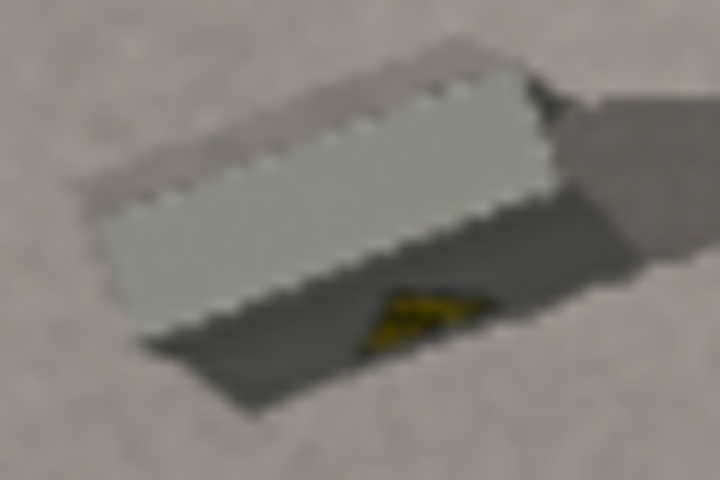

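View pics/tc.png

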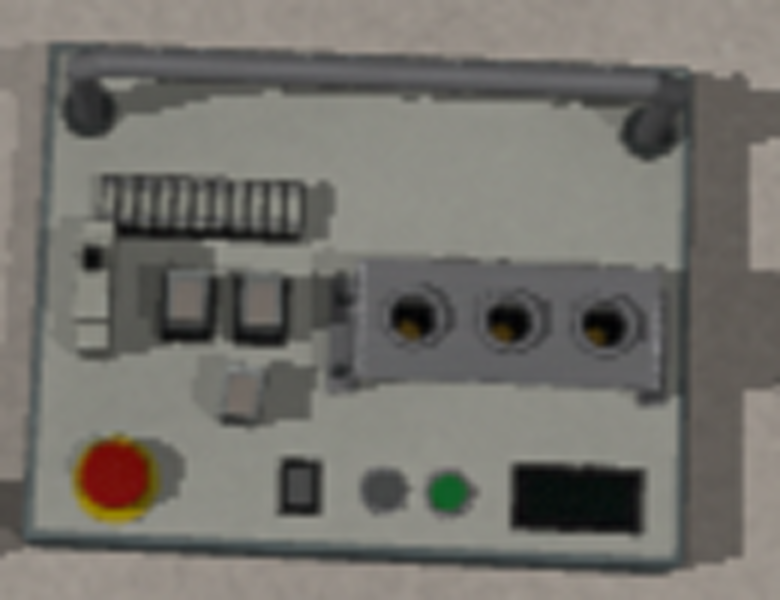

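View pics/tr.png

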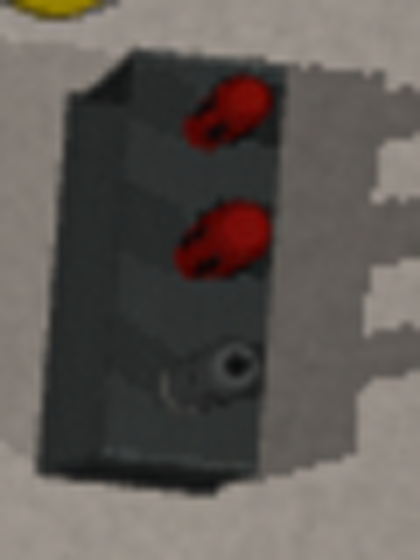

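View pics/ss.png

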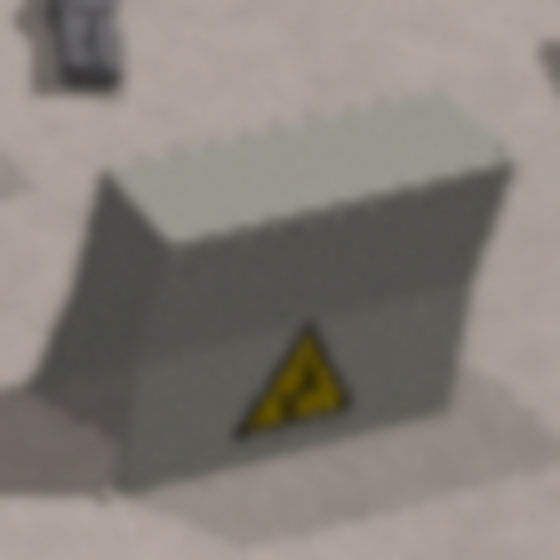

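View pics/sc.png

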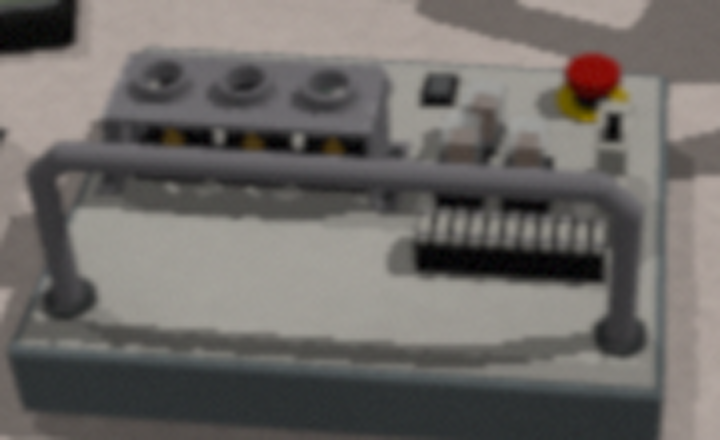

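View pics/sr.png

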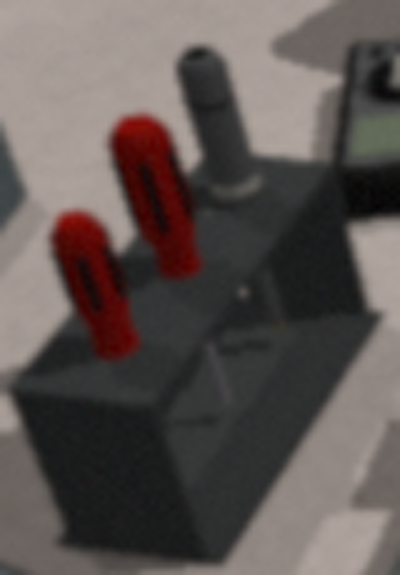

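Run:
```python
from h import *
np.set_printoptions(precision=4,suppress=True)
print([env.camera_model(n)[k] for n in('top','scene') for k in('cx','cy')])
def P(n,x,y,s,x0,y0): return (n,np.array([(x+.5)/s-.5+x0,(y+.5)/s-.5+y0]))
T=[P('top',x,y,12,175,180) for x,y in((100,222),(520,65),(560,185),(145,340))]
S=[P('scene',x,y,8,435,195) for x,y in((515,165),(175,243),(105,175),(445,95))]
X=[tri(a,b) for a,b in zip(T,S)]
for x in X: print('sign corner',x)
print('mid',np.mean(X,0), 'topZ', np.mean([atz(*t,.099) for t in T],0),'sceneZ',np.mean([atz(*t,.099) for t in S],0))
for C in (X,[atz(*t,.099) for t in T],[atz(*t,.099) for t in S]):
  d=C[0]-C[1]+C[3]-C[2]; print('yaw y-axis',np.degrees(np.arctan2(-d[0],d[1])),np.linalg.norm(d[:2])/2)
Tp=[P('top',x,y,6,280,140) for x,y in((418,316),(513,321),(607,326))]
Sp=[P('scene',x,y,4,195,180) for x,y in((325,85),(243,81),(160,76))]
for a,b in zip(Tp,Sp): print('port',tri(a,b),atz(*a,.132),atz(*b,.132))
for q in (P('top',75,62,6,280,140),P('top',660,85,6,280,140),P('scene',590,188,4,195,180),P('scene',80,155,4,195,180)): print('bar',atz(*q,.17))
a,b=P('top',238,365,7,415,160),P('scene',198,55,5,120,150)
print('det',tri(a,b),atz(*a,.19),atz(*b,.19))
# hole bottom
b=P('scene',237,190,5,120,150);a=P('top',180,392,7,415,160);print('band',tri(a,b),atz(*a,.107),atz(*b,.107))
```

```text
[314.32909851399313, 196.561613887102, 320.1001094043131, 194.57884146888125]
sign corner [0.4894 0.4426 0.0959]
sign corner [0.5337 0.3324 0.0979]
sign corner [0.5015 0.3199 0.0955]
sign corner [0.4579 0.4295 0.0965]
mid [0.4956 0.3811 0.0965] topZ [0.4953 0.3809 0.099 ] sceneZ [0.4988 0.3793 0.099 ]
yaw y-axis 21.814799205933866 0.11836540519867003
yaw y-axis 21.874769131276096 0.11803542979702361
yaw y-axis 21.592656449878312 0.11738308887343354
port [ 0.5111 -0.0901  0.1299] [ 0.5106 -0.0892  0.132 ] [ 0.5138 -0.0903  0.132 ]
port [ 0.5093 -0.1397  0.129 ] [ 0.5087 -0.1388  0.132 ] [ 0.513  -0.1394  0.132 ]
port [ 0.5076 -0.1895  0.129 ] [ 0.5068 -0.1879  0.132 ] [ 0.5114 -0.1895  0.132 ]
bar [0.6348 0.0912 0.17  ]
bar [ 0.6268 -0.2108  0.17  ]
bar [0.6364 0.0673 0.17  ]
bar [ 0.6275 -0.1988  0.17  ]
det [ 0.4467 -0.3826  0.1897] [ 0.4464 -0.3819  0.19  ] [ 0.4471 -0.3831  0.19  ]
band [ 0.4456 -0.3813  0.1068] [ 0.4445 -0.3783  0.107 ] [ 0.4457 -0.3844  0.107 ]
```

```bash
cat >> h.py <<'E'
from scipy.spatial.transform import Rotation as Ro
def plan(goal,jaw=None):
    """print the shifts in tool axes (units of full scale) from measured pose after rolling jaw (deg, direction of tool y in world)"""
    s=env.get_state(); R=Ro.from_rotvec(s['eef_rot']).as_matrix(); p=np.array(s['ee_pos'])
    yaw=np.degrees(np.arctan2(R[1,1],R[0,1])); print('t',round(s['clock'],2),'pos',p.round(4),'toolx',R[:,0].round(4),'jaw yaw',yaw.round(2),'w',round(s['gripper_width'],4),'q',np.round(s['joint_positions'],2),'F',np.round(s['force'],2))
    if jaw is not None:
        d=(jaw-yaw+90)%180-90
        print('roll deg about tool x',-d,'units',-d/8)
        R=Ro.from_euler('z',d,degrees=True).as_matrix()@R
    if goal is not None: print('shift units',(R.T@(np.array(goal)-p)/.05).round(3))
E
python3 -c "
from h import *
plan([.4955,.381,.20],21.8)"
```

```text
t 1.8 pos [0.1599 0.5523 0.2054] toolx [-0. -0. -1.] jaw yaw 73.85 w 0.0937 q [ 1.14  0.21  1.54 -0.    1.39 -0.15] F [0.3  0.07 0.47]
roll deg about tool x 52.05129654055624 units 6.50641206756953
shift units [0.109 4.96  5.674]
```

Request:
{"fn": "step_arm", "kwargs": {"deltas": [{"fingers": 1,"delta_pos": [0,0,0],"roll": 0.93},{"fingers": 1,"delta_pos": [0,0,0],"roll": 0.93},{"fingers": 1,"delta_pos": [0,0,0],"roll": 0.93},{"fingers": 1,"delta_pos": [0,0,0],"roll": 0.93},{"fingers": 1,"delta_pos": [0,0,0],"roll": 0.93},{"fingers": 1,"delta_pos": [0,0,0],"roll": 0.93},{"fingers": 1,"delta_pos": [0,0,0],"roll": 0.93}], "force": 12}}

```text
clock: 2.5
ee_pos: [0.1599, 0.5523, 0.2055]
eef_rot: [0.929, 1.363, -0.929]
force: [0.3, -0.3, -0.4]
gripper_width: 0.0944
```

Request:
{"fn": "step_arm", "kwargs": {"deltas": [{"fingers": 1,"delta_pos": [0,0.413,0.473],"roll": 0},{"fingers": 1,"delta_pos": [0,0.413,0.473],"roll": 0},{"fingers": 1,"delta_pos": [0,0.413,0.473],"roll": 0},{"fingers": 1,"delta_pos": [0,0.413,0.473],"roll": 0},{"fingers": 1,"delta_pos": [0,0.413,0.473],"roll": 0},{"fingers": 1,"delta_pos": [0,0.413,0.473],"roll": 0},{"fingers": 1,"delta_pos": [0,0.413,0.473],"roll": 0},{"fingers": 1,"delta_pos": [0,0.413,0.473],"roll": 0},{"fingers": 1,"delta_pos": [0,0.413,0.473],"roll": 0},{"fingers": 1,"delta_pos": [0,0.413,0.473],"roll": 0},{"fingers": 1,"delta_pos": [0,0.413,0.473],"roll": 0},{"fingers": 1,"delta_pos": [0,0.413,0.473],"roll": 0}]}}

```text
clock: 3.7
ee_pos: [0.4964, 0.38, 0.2055]
eef_rot: [0.925, 1.365, -0.925]
force: [0.1, 0.9, 0.8]
gripper_width: 0.0939
```

Request:
{"fn": "step_arm", "kwargs": {"deltas": [{"fingers": 1,"delta_pos": [0,0,0],"roll": 0},{"fingers": 1,"delta_pos": [0,0,0],"roll": 0}]}}

```text
clock: 3.9
ee_pos: [0.4955, 0.3803, 0.2051]
eef_rot: [0.926, 1.366, -0.926]
force: [-0.7, -0.5, 0.1]
gripper_width: 0.0939
```

```bash
python3 -c "
from h import *
plan([.4955,.381,.059],21.8)
snap('scene','s1.png')"
```

```text
t 3.9 pos [0.4955 0.3803 0.2051] toolx [-1.e-03  1.e-04 -1.e+00] jaw yaw 21.69 w 0.0939 q [0.52 0.31 1.41 0.   1.42 0.14] F [-0.72 -0.52  0.1 ]
roll deg about tool x -0.10930353389417746 units -0.013662941736772183
shift units [ 2.922  0.008 -0.011]
```

View pics/s1.png

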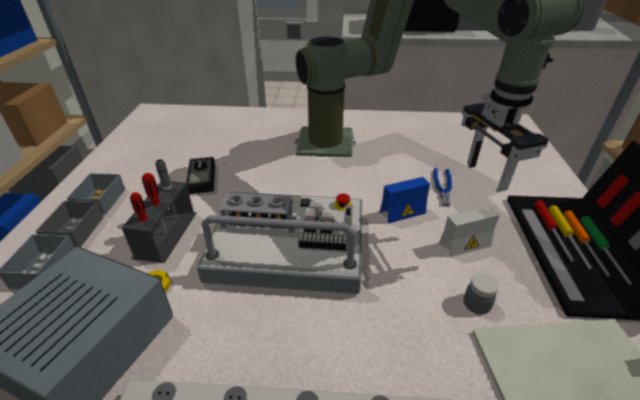

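The gripper's fingers, at (475,162) and (505,188), hang over the sign at (470,230). I'll check by projection that they line up.

```bash
python3 -c "
from h import *
import numpy as np
for o in (-.047,.047): print(proj('scene',[.4955+o*.93,.3803+o*.37,.205]))
print(proj('scene',[.4955,.381,.099]))"
```

```text
[472.22929717 167.22785516]
[498.94754795 190.45915021]
[473.95172552 214.7604004 ]
```

Request:
{"fn": "step_arm", "kwargs": {"deltas": [{"fingers": 1,"delta_pos": [0.5,0,0],"roll": 0},{"fingers": 1,"delta_pos": [0.5,0,0],"roll": 0},{"fingers": 1,"delta_pos": [0.5,0,0],"roll": 0},{"fingers": 1,"delta_pos": [0.5,0,0],"roll": 0},{"fingers": 1,"delta_pos": [0.4,0,0],"roll": 0},{"fingers": 1,"delta_pos": [0.3,0,0],"roll": 0},{"fingers": 1,"delta_pos": [0.2,0,0],"roll": 0},{"fingers": 1,"delta_pos": [0,0,0],"roll": 0}]}}

```text
clock: 4.75
ee_pos: [0.4939, 0.3806, 0.0591]
eef_rot: [0.922, 1.367, -0.926]
force: [0.2, 0.6, -0.4]
gripper_width: 0.0941
```

Request:
{"fn": "step_arm", "kwargs": {"deltas": [{"fingers": -0.1,"delta_pos": [0,0,0],"roll": 0},{"fingers": -0.1,"delta_pos": [0,0,0],"roll": 0},{"fingers": -0.1,"delta_pos": [0,0,0],"roll": 0},{"fingers": -0.4,"delta_pos": [0,0,0],"roll": 0},{"fingers": -0.4,"delta_pos": [0,0,0],"roll": 0},{"fingers": -1,"delta_pos": [0,0,0],"roll": 0},{"fingers": -1,"delta_pos": [0,0,0],"roll": 0},{"fingers": -1,"delta_pos": [0,0,0],"roll": 0},{"fingers": -1,"delta_pos": [0,0,0],"roll": 0}]}}

```text
clock: 5.65
ee_pos: [0.4954, 0.3807, 0.0604]
eef_rot: [0.925, 1.365, -0.925]
force: [0.9, -0.8, 0.1]
gripper_width: 0.0361
```

```bash
python3 -c "
from h import *
plan(None)
f=snap('scene','s2.png'); cv2.imwrite('pics/s2c.png',cv2.resize(f[120:280,400:560,::-1],None,fx=4,fy=4,interpolation=2)[:600])"
```

```text
t 5.65 pos [0.4954 0.3807 0.0604] toolx [ 1.e-04  1.e-04 -1.e+00] jaw yaw 21.77 w 0.0361 q [0.52 0.46 1.53 0.   1.15 0.14] F [ 0.92 -0.76  0.07]
```

View pics/s2c.png

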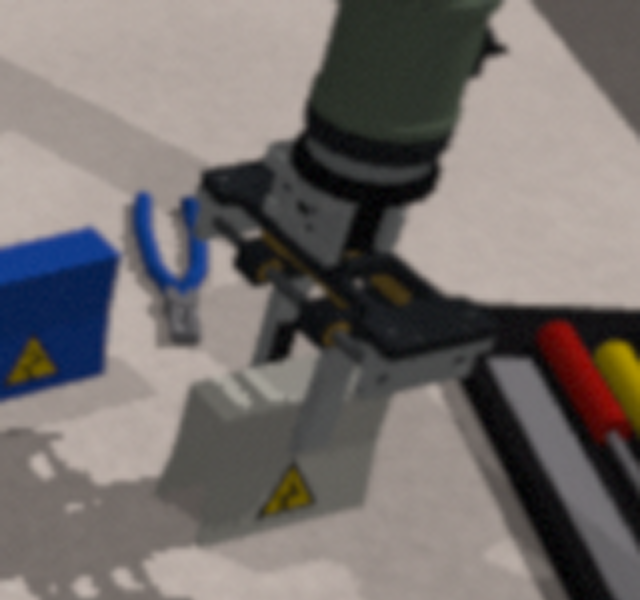

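The sign is gripped (opening 36.1 mm). Lifting now.

Request:
{"fn": "step_arm", "kwargs": {"deltas": [{"fingers": -1,"delta_pos": [-0.2,0,0],"roll": 0},{"fingers": -1,"delta_pos": [-0.4,0,0],"roll": 0},{"fingers": -1,"delta_pos": [-0.5,0,0],"roll": 0},{"fingers": -1,"delta_pos": [-0.5,0,0],"roll": 0},{"fingers": -1,"delta_pos": [-0.5,0,0],"roll": 0},{"fingers": -1,"delta_pos": [-0.5,0,0],"roll": 0},{"fingers": -1,"delta_pos": [-0.5,0,0],"roll": 0},{"fingers": -1,"delta_pos": [-0.5,0,0],"roll": 0},{"fingers": -1,"delta_pos": [-0.5,0,0],"roll": 0},{"fingers": -1,"delta_pos": [-0.4,0,0],"roll": 0},{"fingers": -1,"delta_pos": [-0.2,0,0],"roll": 0},{"fingers": -1,"delta_pos": [0,0,0],"roll": 0}]}}

```text
clock: 6.9
ee_pos: [0.496, 0.3811, 0.2977]
eef_rot: [0.927, 1.364, -0.922]
force: [0.2, -0.5, -0.0]
gripper_width: 0.0355
```

```bash
python3 -c "
from h import *
plan([.632,-.045,.285],-1.7)
snap('scene','s3.png')"
```

```text
t 6.9 pos [0.496  0.3811 0.2977] toolx [ 0.0032  0.0019 -1.    ] jaw yaw 21.78 w 0.0355 q [0.52 0.26 1.29 0.   1.59 0.14] F [ 0.18 -0.47 -0.04]
roll deg about tool x 23.47514705014683 units 2.934393381268354
shift units [0.26  2.971 8.438]
```

View pics/s3.png

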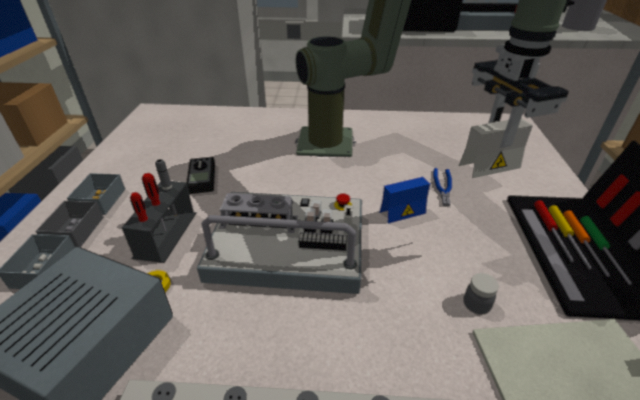

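The sign hangs level in the fingers at (497,148). Next: turn it, then carry it over to the bar.

Request:
{"fn": "step_arm", "kwargs": {"deltas": [{"fingers": -1,"delta_pos": [0,0,0],"roll": 0.587},{"fingers": -1,"delta_pos": [0,0,0],"roll": 0.587},{"fingers": -1,"delta_pos": [0,0,0],"roll": 0.587},{"fingers": -1,"delta_pos": [0,0,0],"roll": 0.587},{"fingers": -1,"delta_pos": [0,0,0],"roll": 0.587}]}}

```text
clock: 7.45
ee_pos: [0.4943, 0.3801, 0.293]
eef_rot: [1.23, 1.194, -1.237]
force: [0.2, 1.1, -1.0]
gripper_width: 0.0359
```

Request:
{"fn": "step_arm", "kwargs": {"deltas": [{"fingers": -1,"delta_pos": [0,0.05,0.2],"roll": 0},{"fingers": -1,"delta_pos": [0,0.15,0.4],"roll": 0},{"fingers": -1,"delta_pos": [0,0.15,0.4],"roll": 0},{"fingers": -1,"delta_pos": [0,0.15,0.4],"roll": 0},{"fingers": -1,"delta_pos": [0,0.15,0.4],"roll": 0},{"fingers": -1,"delta_pos": [0,0.15,0.4],"roll": 0},{"fingers": -1,"delta_pos": [0,0.15,0.4],"roll": 0},{"fingers": -1,"delta_pos": [0,0.15,0.4],"roll": 0},{"fingers": -1,"delta_pos": [0,0.15,0.4],"roll": 0},{"fingers": -1,"delta_pos": [0,0.15,0.4],"roll": 0},{"fingers": -1,"delta_pos": [0,0.15,0.4],"roll": 0},{"fingers": -1,"delta_pos": [0,0.15,0.4],"roll": 0}]}}

```text
clock: 8.65
ee_pos: [0.5729, 0.1466, 0.2941]
eef_rot: [1.228, 1.197, -1.232]
force: [-1.3, -0.4, -1.5]
gripper_width: 0.036
```

Request:
{"fn": "step_arm", "kwargs": {"deltas": [{"fingers": -1,"delta_pos": [0,0.15,0.4],"roll": 0},{"fingers": -1,"delta_pos": [0,0.15,0.4],"roll": 0},{"fingers": -1,"delta_pos": [0,0.15,0.4],"roll": 0},{"fingers": -1,"delta_pos": [0,0.15,0.4],"roll": 0},{"fingers": -1,"delta_pos": [0,0.15,0.4],"roll": 0},{"fingers": -1,"delta_pos": [0,0.15,0.4],"roll": 0},{"fingers": -1,"delta_pos": [0,0.15,0.4],"roll": 0},{"fingers": -1,"delta_pos": [0,0.15,0.4],"roll": 0},{"fingers": -1,"delta_pos": [0,0.15,0.4],"roll": 0},{"fingers": -1,"delta_pos": [0,0.07,0.2],"roll": 0},{"fingers": -1,"delta_pos": [0,0,0],"roll": 0},{"fingers": -1,"delta_pos": [0,0,0],"roll": 0}]}}

```text
clock: 9.85
ee_pos: [0.6385, -0.0435, 0.2951]
eef_rot: [1.231, 1.196, -1.231]
force: [0.1, -0.3, -1.3]
gripper_width: 0.0358
```

```bash
python3 -c "
from h import *
plan([.632,-.045,.285],-1.7)
f=snap('scene','s4.png');g=snap('top','t4.png')
cv2.imwrite('pics/s4c.png',cv2.resize(f[80:300,180:400,::-1],None,fx=2.7,fy=2.7,interpolation=2))"
```

```text
t 9.85 pos [ 0.6385 -0.0435  0.2951] toolx [-8.e-04  8.e-04 -1.e+00] jaw yaw -1.69 w 0.0358 q [-0.2   0.3   1.25  0.    1.6  -0.17] F [ 0.06 -0.34 -1.27]
roll deg about tool x 0.010299909741931401 units 0.0012874887177414251
shift units [ 0.203 -0.128  0.035]
```

View pics/s4c.png

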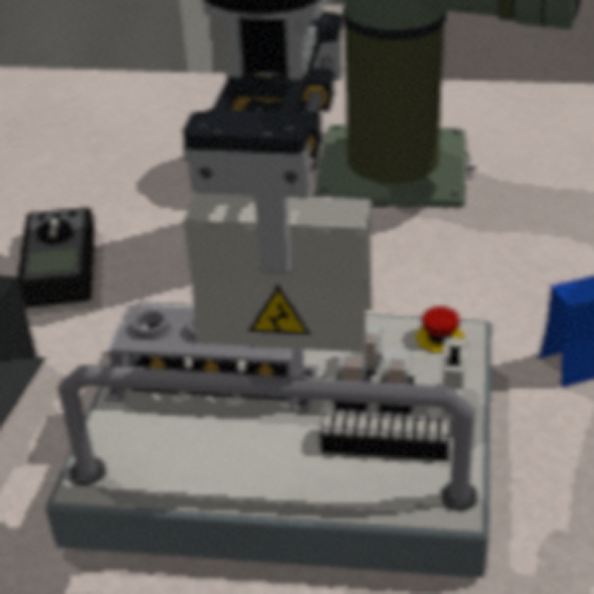

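View pics/t4.png

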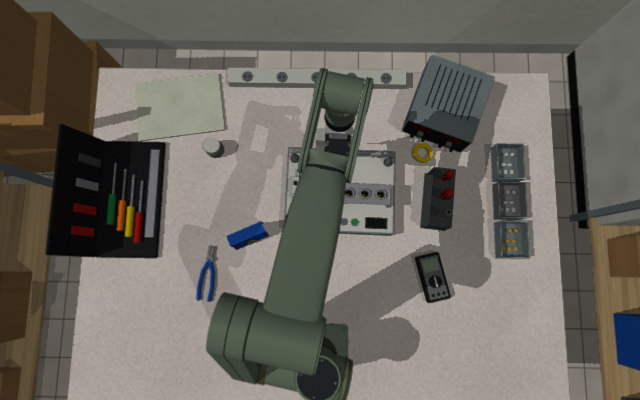

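The sign at crop (280,270) is parallel to the bar and above it. I'll correct x by -6.5 mm and lower it.

Request:
{"fn": "step_arm", "kwargs": {"deltas": [{"fingers": -1,"delta_pos": [0,-0.13,0.03],"roll": 0},{"fingers": -1,"delta_pos": [0.2,0,0],"roll": 0},{"fingers": -1,"delta_pos": [0.3,0,0],"roll": 0},{"fingers": -1,"delta_pos": [0.3,0,0],"roll": 0},{"fingers": -1,"delta_pos": [0.2,0,0],"roll": 0},{"fingers": -1,"delta_pos": [0,0,0],"roll": 0},{"fingers": -1,"delta_pos": [0,0,0],"roll": 0}]}}

```text
clock: 10.65
ee_pos: [0.632, -0.0451, 0.2447]
eef_rot: [1.231, 1.196, -1.232]
force: [-0.1, 0.3, -0.2]
gripper_width: 0.0359
```

```bash
python3 -c "
from h import *
plan([.632,-.045,.1434],-1.7)
f=snap('scene','s5.png')
cv2.imwrite('pics/s5c.png',cv2.resize(f[80:300,180:400,::-1],None,fx=2.7,fy=2.7,interpolation=2))"
```

```text
t 10.65 pos [ 0.632  -0.0451  0.2447] toolx [-1.1e-03  2.0e-04 -1.0e+00] jaw yaw -1.71 w 0.0359 q [-0.21  0.31  1.34  0.    1.5  -0.18] F [-0.06  0.34 -0.2 ]
roll deg about tool x -0.007643718888886042 units -0.0009554648611107552
shift units [ 2.027e+00  2.000e-03 -1.000e-03]
```

View pics/s5c.png

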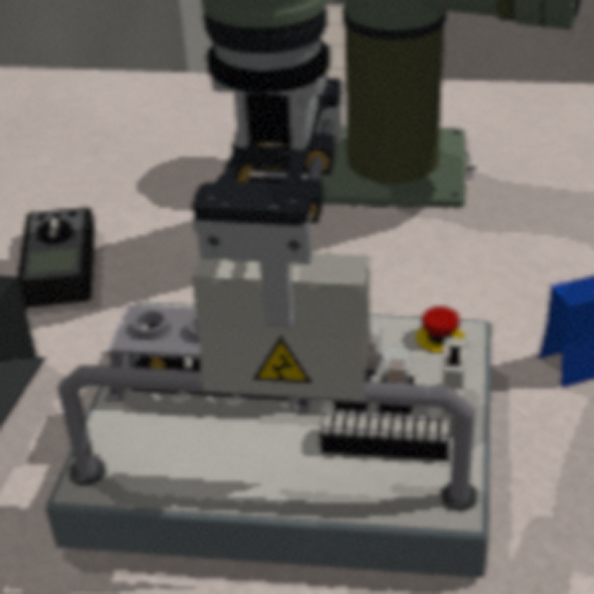

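The front leg covers the bar at crop (280,390), so the bar lies between the legs. Continuing down.

Request:
{"fn": "step_arm", "kwargs": {"deltas": [{"fingers": -1,"delta_pos": [0.2,0,0],"roll": 0},{"fingers": -1,"delta_pos": [0.3,0,0],"roll": 0},{"fingers": -1,"delta_pos": [0.3,0,0],"roll": 0},{"fingers": -1,"delta_pos": [0.3,0,0],"roll": 0},{"fingers": -1,"delta_pos": [0.3,0,0],"roll": 0},{"fingers": -1,"delta_pos": [0.3,0,0],"roll": 0},{"fingers": -1,"delta_pos": [0.2,0,0],"roll": 0},{"fingers": -1,"delta_pos": [0.05,0,0],"roll": 0},{"fingers": -1,"delta_pos": [0,0,0],"roll": 0}]}}

```text
clock: 11.6
ee_pos: [0.632, -0.045, 0.1474]
eef_rot: [1.231, 1.196, -1.232]
force: [-0.5, 0.1, -0.8]
gripper_width: 0.0358
```

```bash
python3 -c "
from h import *
plan([.632,-.045,.1434],-1.7)
f=snap('scene','s6.png')
cv2.imwrite('pics/s6c.png',cv2.resize(f[80:300,180:400,::-1],None,fx=2.7,fy=2.7,interpolation=2))"
```

```text
t 11.6 pos [ 0.632  -0.045   0.1474] toolx [-8.e-04  1.e-04 -1.e+00] jaw yaw -1.71 w 0.0358 q [-0.21  0.38  1.45 -0.    1.32 -0.18] F [-0.52  0.12 -0.76]
roll deg about tool x -0.0064133300743947075 units -0.0008016662592993384
shift units [ 0.08  -0.    -0.001]
```

View pics/s6c.png

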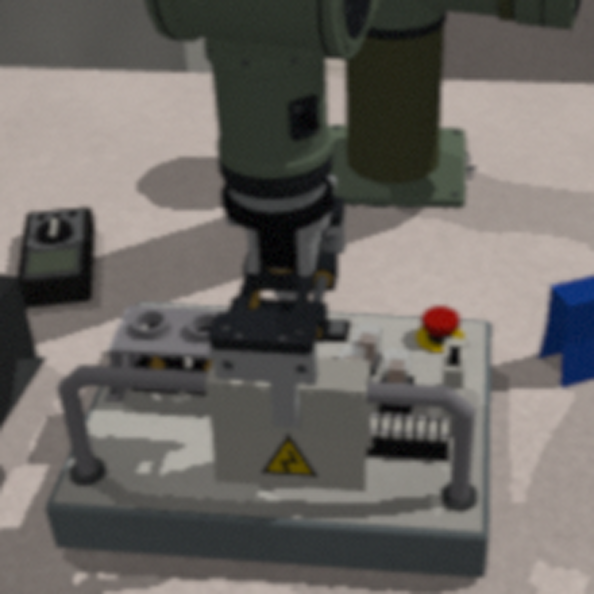

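Request:
{"fn": "step_arm", "kwargs": {"deltas": [{"fingers": -1,"delta_pos": [0.03,0,0],"roll": 0},{"fingers": -1,"delta_pos": [0.03,0,0],"roll": 0},{"fingers": -1,"delta_pos": [0,0,0],"roll": 0}]}}

```text
clock: 11.95
ee_pos: [0.6324, -0.0451, 0.1453]
eef_rot: [1.231, 1.194, -1.231]
force: [0.2, -0.8, -1.3]
gripper_width: 0.036
```

Request:
{"fn": "step_arm", "kwargs": {"deltas": [{"fingers": -1,"delta_pos": [0.02,0,0],"roll": 0},{"fingers": -1,"delta_pos": [0,0,0],"roll": 0}]}}

```text
clock: 12.15
ee_pos: [0.6322, -0.0451, 0.1439]
eef_rot: [1.231, 1.195, -1.231]
force: [-0.1, 0.1, -2.4]
gripper_width: 0.0362
```

Request:
{"fn": "step_arm", "kwargs": {"deltas": [{"fingers": -1,"delta_pos": [0.02,0,0],"roll": 0},{"fingers": -1,"delta_pos": [0,0,0],"roll": 0}]}}

```text
clock: 12.35
ee_pos: [0.6323, -0.0451, 0.1433]
eef_rot: [1.231, 1.195, -1.231]
force: [-0.7, 0.3, 0.5]
gripper_width: 0.0357
```

Request:
{"fn": "step_arm", "kwargs": {"deltas": [{"fingers": -1,"delta_pos": [0.02,0,0],"roll": 0},{"fingers": -1,"delta_pos": [0,0,0],"roll": 0}]}}

```text
clock: 12.55
ee_pos: [0.6324, -0.0451, 0.1433]
eef_rot: [1.231, 1.194, -1.231]
force: [-2.8, -0.2, 5.4]
gripper_width: 0.0359
```

Contact came at TCP z 0.1433, where the geometry predicted 0.1434. Opening gently.

Request:
{"fn": "step_arm", "kwargs": {"deltas": [{"fingers": -0.15,"delta_pos": [0,0,0],"roll": 0},{"fingers": -0.05,"delta_pos": [0,0,0],"roll": 0},{"fingers": 0.1,"delta_pos": [0,0,0],"roll": 0},{"fingers": 0.2,"delta_pos": [0,0,0],"roll": 0},{"fingers": 0.2,"delta_pos": [0,0,0],"roll": 0},{"fingers": 0.2,"delta_pos": [0,0,0],"roll": 0}]}}

```text
clock: 13.15
ee_pos: [0.6322, -0.0451, 0.1418]
eef_rot: [1.231, 1.195, -1.231]
force: [0.3, 1.4, -0.2]
gripper_width: 0.0566
```

```bash
python3 -c "
from h import *
plan(None)
f=snap('scene','s7.png')
cv2.imwrite('pics/s7c.png',cv2.resize(f[80:300,180:400,::-1],None,fx=2.7,fy=2.7,interpolation=2))"
```

```text
t 13.15 pos [ 0.6322 -0.0451  0.1418] toolx [-2.e-04  1.e-04 -1.e+00] jaw yaw -1.71 w 0.0566 q [-0.21  0.38  1.45  0.    1.31 -0.18] F [ 0.34  1.39 -0.16]
```

View pics/s7c.png

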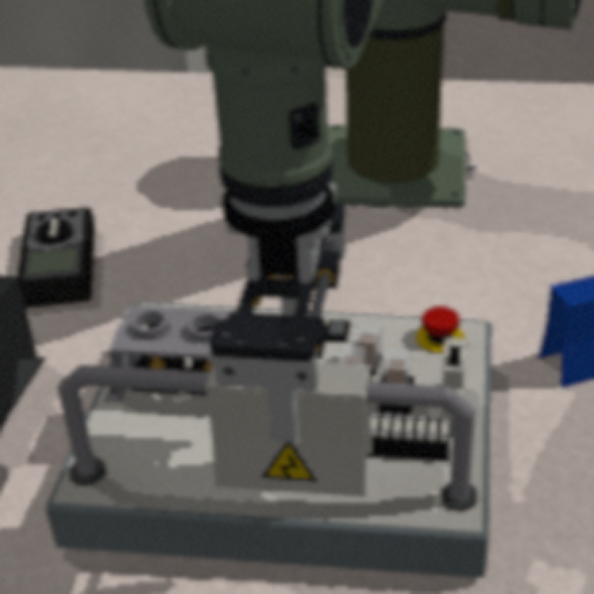

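The sign hangs level at crop (290,440). Moving up to clear it.

Request:
{"fn": "step_arm", "kwargs": {"deltas": [{"fingers": 0.2,"delta_pos": [-0.2,0,0],"roll": 0},{"fingers": 0.2,"delta_pos": [-0.3,0,0],"roll": 0},{"fingers": 0.2,"delta_pos": [-0.4,0,0],"roll": 0},{"fingers": 0.2,"delta_pos": [-0.5,0,0],"roll": 0},{"fingers": 0.2,"delta_pos": [-0.5,0,0],"roll": 0},{"fingers": 0.2,"delta_pos": [-0.5,0,0],"roll": 0},{"fingers": 0.2,"delta_pos": [-0.4,0,0],"roll": 0},{"fingers": 0.2,"delta_pos": [-0.2,0,0],"roll": 0},{"fingers": 0.2,"delta_pos": [0,0,0],"roll": 0}]}}

```text
clock: 14.1
ee_pos: [0.6334, -0.0453, 0.2952]
eef_rot: [1.233, 1.19, -1.228]
force: [-1.0, -0.8, -0.5]
gripper_width: 0.0567
```

Run:
```python
from h import *
np.set_printoptions(precision=4,suppress=True)
f=snap('scene','s8.png')
for l in('crown','sign','bar_mid','port','rack','detector'): print(l,[(round(d['score'],2),w('scene',d['xyz'])) for d in env.tip_of('scene',l)][:3])
cv2.imwrite('pics/s8c.png',cv2.resize(f[100:300,120:390,::-1],None,fx=2.9,fy=2.9,interpolation=2))
# rack yaw from top plate corners in top view
def P(n,x,y,s,x0,y0): return (n,np.array([(x+.5)/s-.5+x0,(y+.5)/s-.5+y0]))
for x,y in((138,52),(285,68),(258,470),(105,455)): print('rack corner',atz(*P('top',x,y,7,415,160),.105))
for x,y in((232,90),(236,230)): print('driver top',atz(*P('top',x,y,7,415,160),.185))
plan([.4465,-.3825,.25],0)
```

```text
crown [(0.87, array([0.3808, 0.2412, 0.091 ])), (0.84, array([ 0.6329, -0.0472,  0.1779]))]
sign [(0.76, array([ 0.6315, -0.044 ,  0.0807])), (0.68, array([0.3817, 0.2364, 0.0024]))]
bar_mid [(0.65, array([ 0.6322, -0.0686,  0.1662]))]
port [(0.32, array([ 0.4474, -0.3828,  0.0145]))]
rack [(0.59, array([ 0.5082, -0.3887,  0.002 ]))]
detector [(0.82, array([ 0.4494, -0.3838,  0.015 ]))]
rack corner [ 0.6016 -0.3635  0.105 ]
rack corner [ 0.5951 -0.4304  0.105 ]
rack corner [ 0.41   -0.4128  0.105 ]
rack corner [ 0.4156 -0.3445  0.105 ]
driver top [ 0.5672 -0.384   0.185 ]
driver top [ 0.5056 -0.384   0.185 ]
t 14.45 pos [ 0.6316 -0.045   0.2905] toolx [-0.0025  0.0005 -1.    ] jaw yaw -1.71 w 0.0561 q [-0.21  0.28  1.27 -0.    1.59 -0.18] F [ 0.29  0.95 -0.3 ]
roll deg about tool x -1.7081604097424758 units -0.21352005121780948
shift units [ 0.816 -3.7    6.751]
```

View pics/s8c.png

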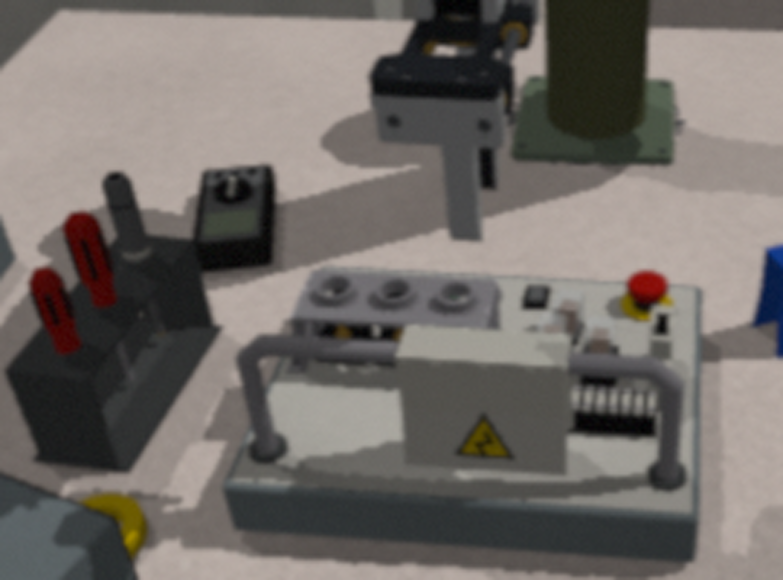

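The sign hangs freely at crop (485,400); the network puts its crown at (0.633, -0.047, 0.178). Next: the detector, with the jaws across the rack's row.

Request:
{"fn": "step_arm", "kwargs": {"deltas": [{"fingers": 0.2,"delta_pos": [0,0,0],"roll": 0.975},{"fingers": 0.2,"delta_pos": [0,0,0],"roll": 0.975},{"fingers": 0.2,"delta_pos": [0,0,0],"roll": 0.975},{"fingers": 0.2,"delta_pos": [0,0,0],"roll": 0.975},{"fingers": 0.2,"delta_pos": [0,0,0],"roll": 0.975},{"fingers": 0.2,"delta_pos": [0,0,0],"roll": 0.975},{"fingers": 0.2,"delta_pos": [0,0,0],"roll": 0.975},{"fingers": 0.2,"delta_pos": [0,0,0],"roll": 0.975},{"fingers": 0.2,"delta_pos": [0,0,0],"roll": 0.975},{"fingers": 0.2,"delta_pos": [0,0,0],"roll": 0.975},{"fingers": 0.2,"delta_pos": [0,0,0],"roll": 0.975},{"fingers": 0.2,"delta_pos": [0,0,0],"roll": 0.975}]}}

```text
clock: 15.65
ee_pos: [0.6319, -0.045, 0.2911]
eef_rot: [-2.169, 0.106, 2.172]
force: [-1.1, 0.4, -0.1]
gripper_width: 0.0564
```

Run:
```python
from h import *
plan([.4465,-.3825,.26],84.7)
```

```text
t 15.65 pos [ 0.6319 -0.045   0.2911] toolx [-1.4e-03  3.0e-04 -1.0e+00] jaw yaw -95.63 w 0.0564 q [-0.21  0.28  1.27  0.    1.59  1.46] F [-1.08  0.38 -0.06]
roll deg about tool x -0.3287745371202959 units -0.04109681714003699
shift units [0.625 7.064 3.068]
```

Request:
{"fn": "step_arm", "kwargs": {"deltas": [{"fingers": 0.2,"delta_pos": [0,0.3,0.13],"roll": -0.04},{"fingers": 0.2,"delta_pos": [0,0.5,0.22],"roll": 0},{"fingers": 0.2,"delta_pos": [0,0.5,0.22],"roll": 0},{"fingers": 0.2,"delta_pos": [0,0.5,0.22],"roll": 0},{"fingers": 0.2,"delta_pos": [0,0.5,0.22],"roll": 0},{"fingers": 0.2,"delta_pos": [0,0.5,0.22],"roll": 0},{"fingers": 0.2,"delta_pos": [0,0.5,0.22],"roll": 0},{"fingers": 0.2,"delta_pos": [0,0.5,0.22],"roll": 0},{"fingers": 0.2,"delta_pos": [0,0.5,0.22],"roll": 0},{"fingers": 0.2,"delta_pos": [0,0.5,0.22],"roll": 0},{"fingers": 0.2,"delta_pos": [0,0.5,0.22],"roll": 0},{"fingers": 0.2,"delta_pos": [0,0.5,0.22],"roll": 0}]}}

```text
clock: 16.85
ee_pos: [0.479, -0.3236, 0.2913]
eef_rot: [-2.176, 0.094, 2.177]
force: [0.8, -0.5, -0.5]
gripper_width: 0.0559
```

Request:
{"fn": "step_arm", "kwargs": {"deltas": [{"fingers": 0.2,"delta_pos": [0,0.5,0.22],"roll": 0},{"fingers": 0.2,"delta_pos": [0.2,0.5,0.2],"roll": 0},{"fingers": 0.2,"delta_pos": [0.2,0.26,0.1],"roll": 0},{"fingers": 0.2,"delta_pos": [0,0,0],"roll": 0},{"fingers": 0.2,"delta_pos": [0,0,0],"roll": 0}]}}

```text
clock: 17.35
ee_pos: [0.4485, -0.3825, 0.2711]
eef_rot: [-2.175, 0.093, 2.177]
force: [-0.3, -0.4, 0.8]
gripper_width: 0.0564
```

Run:
```python
from h import *
plan([.4465,-.3825,.131],84.7)
f=snap('scene','s9.png')
cv2.imwrite('pics/s9c.png',cv2.resize(f[60:270,80:300,::-1],None,fx=2.8,fy=2.8,interpolation=2))
```

```text
t 17.35 pos [ 0.4485 -0.3825  0.2711] toolx [-8.0e-04  2.1e-03 -1.0e+00] jaw yaw -94.99 w 0.0564 q [-0.85  0.2   1.42  0.    1.53  0.8 ] F [-0.34 -0.39  0.78]
roll deg about tool x 0.3123869922825975 units 0.039048374035324684
shift units [2.801 0.01  0.038]
```

View pics/s9c.png

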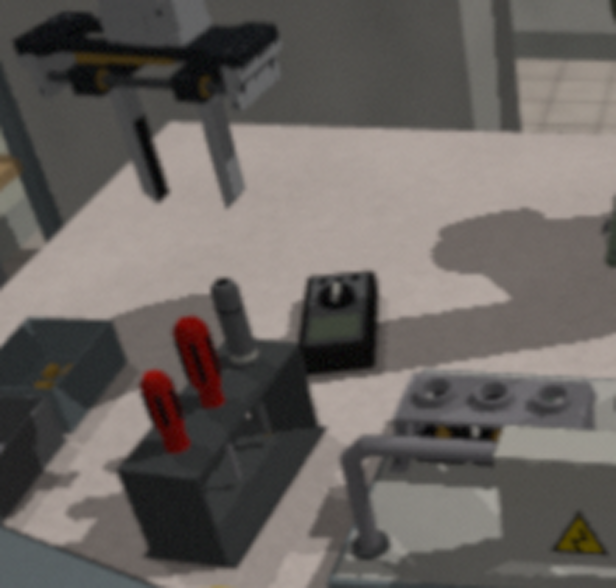

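Run:
```python
from h import *
f=lambda X:((proj('scene',X)-[80,60]+.5)*2.8).round(1)
print('tcp',f([.4485,-.3825,.2711]),'ends',f([.4485-.003,-.3825-.028,.2711]),f([.4485+.003,-.3825+.028,.2711]))
print('det top,bot',f([.4465,-.3825,.19]),f([.4465,-.3825,.106]))
```

```text
tcp [198.4 200.8] ends [166.6 197.9] [230.3 203.6]
det top,bot [224.1 282.7] [247.  360.2]
```

The projections agree with the picture. Descending on the handle.

Request:
{"fn": "step_arm", "kwargs": {"deltas": [{"fingers": 0.2,"delta_pos": [0.2,0.01,0.038],"roll": 0.04},{"fingers": 0.2,"delta_pos": [0.4,0,0],"roll": 0},{"fingers": 0.2,"delta_pos": [0.4,0,0],"roll": 0},{"fingers": 0.2,"delta_pos": [0.4,0,0],"roll": 0},{"fingers": 0.2,"delta_pos": [0.4,0,0],"roll": 0},{"fingers": 0.2,"delta_pos": [0.4,0,0],"roll": 0},{"fingers": 0.2,"delta_pos": [0.3,0,0],"roll": 0},{"fingers": 0.2,"delta_pos": [0.2,0,0],"roll": 0},{"fingers": 0.2,"delta_pos": [0.1,0,0],"roll": 0},{"fingers": 0.2,"delta_pos": [0,0,0],"roll": 0}]}}

```text
clock: 18.4
ee_pos: [0.4465, -0.3834, 0.1315]
eef_rot: [-2.173, 0.1, 2.174]
force: [-0.4, 0.3, -0.3]
gripper_width: 0.0564
```

Run:
```python
from h import *
plan([.4465,-.3825,.131],84.7)
f=snap('scene','s10.png')
cv2.imwrite('pics/s10c.png',cv2.resize(f[100:270,80:260,::-1],None,fx=3.3,fy=3.3,interpolation=2))
f=snap('top','t10.png')
cv2.imwrite('pics/t10c.png',cv2.resize(f[140:260,380:500,::-1],None,fx=4,fy=4,interpolation=2))
```

```text
t 18.4 pos [ 0.4465 -0.3834  0.1315] toolx [-5.e-04  6.e-04 -1.e+00] jaw yaw -95.29 w 0.0564 q [-0.86  0.3   1.58  0.    1.26  0.81] F [-0.37  0.26 -0.34]
roll deg about tool x 0.007177580384393423 units 0.0008971975480491778
shift units [ 0.01  -0.017  0.002]
```

View pics/s10c.png

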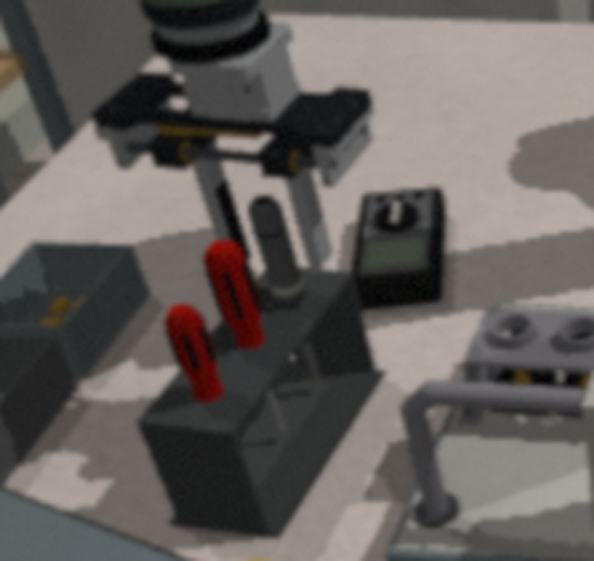

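The detector is centred between the fingers, at crop (275,250). Closing.

Request:
{"fn": "step_arm", "kwargs": {"deltas": [{"fingers": -0.1,"delta_pos": [0,0,0],"roll": 0},{"fingers": -0.3,"delta_pos": [0,0,0],"roll": 0},{"fingers": -0.4,"delta_pos": [0,0,0],"roll": 0},{"fingers": -0.45,"delta_pos": [0,0,0],"roll": 0},{"fingers": -0.55,"delta_pos": [0,0,0],"roll": 0},{"fingers": -1,"delta_pos": [0,0,0],"roll": 0},{"fingers": -1,"delta_pos": [0,0,0],"roll": 0},{"fingers": -1,"delta_pos": [0,0,0],"roll": 0}], "force": 20}}

```text
clock: 19.3
ee_pos: [0.4466, -0.3838, 0.1321]
eef_rot: [-2.174, 0.101, 2.174]
force: [0.3, 0.4, 2.0]
gripper_width: 0.0239
```

Run:
```python
from h import *
plan(None)
f=snap('scene','s11.png')
cv2.imwrite('pics/s11c.png',cv2.resize(f[100:270,80:260,::-1],None,fx=3.3,fy=3.3,interpolation=2))
```

```text
t 19.3 pos [ 0.4466 -0.3838  0.1321] toolx [ 1.e-04 -2.e-04 -1.e+00] jaw yaw -95.31 w 0.0239 q [-0.86  0.3   1.58 -0.    1.26  0.81] F [0.33 0.36 2.05]
```

View pics/s11c.png

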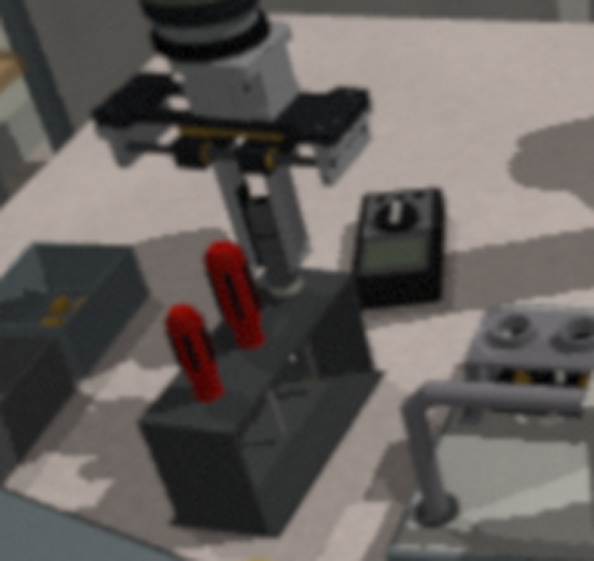

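Gripped at 23.9 mm. The tip is 117 mm below the TCP. Lifting straight up.

Request:
{"fn": "step_arm", "kwargs": {"deltas": [{"fingers": -1,"delta_pos": [-0.1,0,0],"roll": 0},{"fingers": -1,"delta_pos": [-0.2,0,0],"roll": 0},{"fingers": -1,"delta_pos": [-0.3,0,0],"roll": 0},{"fingers": -1,"delta_pos": [-0.4,0,0],"roll": 0},{"fingers": -1,"delta_pos": [-0.4,0,0],"roll": 0},{"fingers": -1,"delta_pos": [-0.4,0,0],"roll": 0},{"fingers": -1,"delta_pos": [-0.4,0,0],"roll": 0},{"fingers": -1,"delta_pos": [-0.4,0,0],"roll": 0},{"fingers": -1,"delta_pos": [-0.4,0,0],"roll": 0},{"fingers": -1,"delta_pos": [-0.3,0,0],"roll": 0},{"fingers": -1,"delta_pos": [0,0,0],"roll": 0},{"fingers": -1,"delta_pos": [0,0,0],"roll": 0}]}}

```text
clock: 20.55
ee_pos: [0.4466, -0.3837, 0.2972]
eef_rot: [-2.175, 0.101, 2.174]
force: [0.7, 0.8, -0.7]
gripper_width: 0.0238
```

Run:
```python
from h import *
np.set_printoptions(precision=4,suppress=True)
plan([.510,-.139,.297],None)
for n in('scene','top'):
  f=snap(n,n+'12.png'); print([(round(d['score'],2),w(n,d['xyz'])) for d in env.tip_of(n,'detector')][:3])
  if n=='scene':cv2.imwrite('pics/s12c.png',cv2.resize(f[50:260,80:290,::-1],None,fx=2.8,fy=2.8,interpolation=2))
print(proj('scene',[.4466,-.3838,.172]))
```

```text
t 20.55 pos [ 0.4466 -0.3837  0.2972] toolx [ 0.0004 -0.0004 -1.    ] jaw yaw -95.31 w 0.0238 q [-0.86  0.18  1.38  0.    1.58  0.81] F [ 0.69  0.8  -0.75]
shift units [ 0.003 -4.99  -0.81 ]
[(0.73, array([ 0.451 , -0.384 ,  0.1817]))]
[]
[160.8185 166.65  ]
```

View pics/s12c.png

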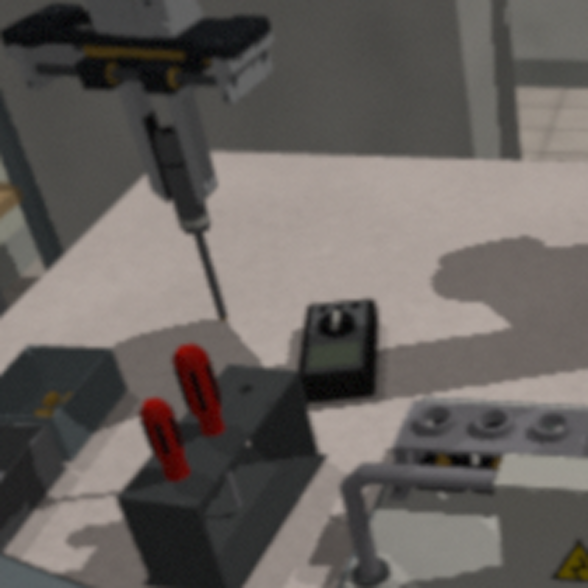

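Detector held upright, tip at crop (222,318). Carrying it to above the port.

Request:
{"fn": "step_arm", "kwargs": {"deltas": [{"fingers": -1,"delta_pos": [0,-0.2,-0.03],"roll": 0},{"fingers": -1,"delta_pos": [0,-0.3,-0.05],"roll": 0},{"fingers": -1,"delta_pos": [0,-0.4,-0.07],"roll": 0},{"fingers": -1,"delta_pos": [0,-0.4,-0.07],"roll": 0},{"fingers": -1,"delta_pos": [0,-0.4,-0.07],"roll": 0},{"fingers": -1,"delta_pos": [0,-0.4,-0.07],"roll": 0},{"fingers": -1,"delta_pos": [0,-0.4,-0.07],"roll": 0},{"fingers": -1,"delta_pos": [0,-0.4,-0.07],"roll": 0},{"fingers": -1,"delta_pos": [0,-0.4,-0.07],"roll": 0},{"fingers": -1,"delta_pos": [0,-0.4,-0.07],"roll": 0},{"fingers": -1,"delta_pos": [0,-0.4,-0.06],"roll": 0},{"fingers": -1,"delta_pos": [0,-0.4,-0.06],"roll": 0}]}}

```text
clock: 21.95
ee_pos: [0.5052, -0.1609, 0.2969]
eef_rot: [-2.174, 0.099, 2.174]
force: [0.6, 0.1, -1.2]
gripper_width: 0.0234
```

Request:
{"fn": "step_arm", "kwargs": {"deltas": [{"fingers": -1,"delta_pos": [0,-0.3,-0.03],"roll": 0},{"fingers": -1,"delta_pos": [0,-0.19,-0.02],"roll": 0},{"fingers": -1,"delta_pos": [0,0,0],"roll": 0},{"fingers": -1,"delta_pos": [0,0,0],"roll": 0},{"fingers": -1,"delta_pos": [0,0,0],"roll": 0}]}}

```text
clock: 22.45
ee_pos: [0.5098, -0.1397, 0.2969]
eef_rot: [-2.173, 0.102, 2.174]
force: [0.1, -0.6, -1.8]
gripper_width: 0.0238
```

Run:
```python
from h import *
np.set_printoptions(precision=4,suppress=True)
plan([.510,-.139,.297],None)
for n in('scene','top'):
  f=snap(n,n+'13.png'); print([(round(d['score'],2),w(n,d['xyz'])) for d in env.tip_of(n,'detector')][:3], [(round(d['score'],2),w(n,d['xyz'])) for d in env.tip_of(n,'port')][:3])
  if n=='scene':cv2.imwrite('pics/s13c.png',cv2.resize(f[110:230,200:320,::-1],None,fx=5,fy=5,interpolation=2))
  else:cv2.imwrite('pics/t13c.png',cv2.resize(f[140:240,280:400,::-1],None,fx=5,fy=5,interpolation=2))
```

```text
t 22.45 pos [ 0.5098 -0.1397  0.2969] toolx [-0.0002 -0.0003 -1.    ] jaw yaw -95.36 w 0.0238 q [-0.43  0.05  1.53 -0.    1.56  1.23] F [ 0.1  -0.59 -1.81]
shift units [-0.003 -0.013 -0.002]
[(0.75, array([ 0.5131, -0.1415,  0.1801]))] [(0.83, array([ 0.5098, -0.1338,  0.1283]))]
[(0.41, array([ 0.5054, -0.1388,  0.1806]))] [(0.84, array([ 0.5079, -0.1343,  0.1358]))]
```

View pics/s13c.png

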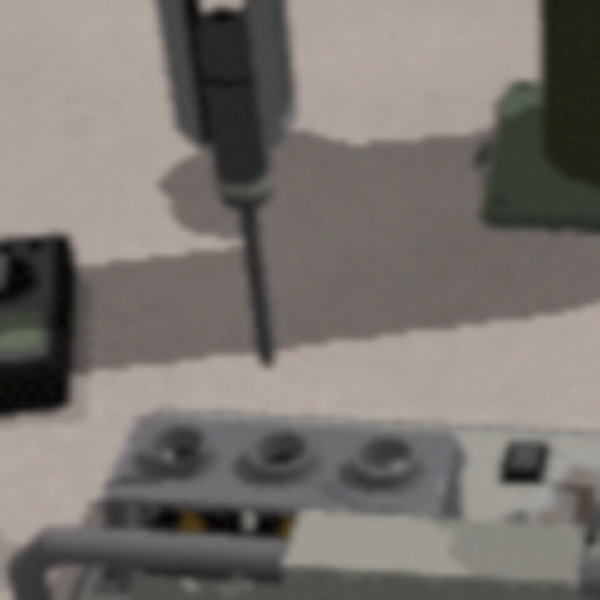

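View pics/t13c.png

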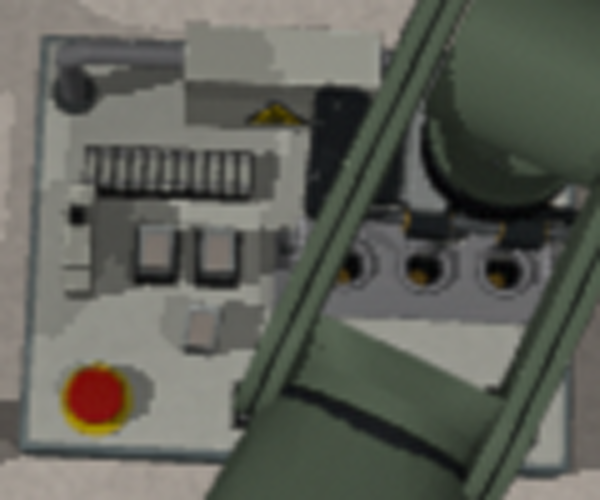

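Run:
```python
from h import *
np.set_printoptions(precision=4,suppress=True)
t=np.arange(0,2*np.pi,.03)
def ov(n,fn,out,x0,y0,x1,y1,s,circs,pts=[]):
    f=cv2.imread('pics/'+fn); im=cv2.resize(f[y0:y1,x0:x1],None,fx=s,fy=s,interpolation=cv2.INTER_CUBIC)
    for c,r,col in circs:
        q=np.array([proj(n,[c[0]+r*np.cos(a),c[1]+r*np.sin(a),c[2]]) for a in t]); q=((q-[x0,y0]+.5)*s).round().astype(np.int32)
        cv2.polylines(im,[q],True,col,1)
    for p in pts:
        q=((proj(n,p)-[x0,y0]+.5)*s).round().astype(int); cv2.drawMarker(im,tuple(int(v) for v in q),(0,255,0),0,10,1)
    cv2.imwrite('pics/'+out,im)
c=np.array([.510,-.139]); yv=np.array([.03,1])*.05
C=[]
for k in(-1,0,1):
    p=[*(c+k*yv),.132]; C+= [(p,.0165,(0,255,255)),(p,.0125,(255,255,0))]
ov('top','top0.png','o1.png',335,180,395,210,13,C)
ov('scene','scene0.png','o2.png',215,185,300,225,9,C)
ov('scene','scene13.png','o3.png',215,140,300,225,7,C,[[.5098,-.1397,.1799],[.5098,-.1397,.27]])
```

```text
Traceback (most recent call last):
  File "h.py", line 8, in proj
    c=env.camera_model(n); p=np.array(c['R'])@np.array(X)+np.array(c['t']); a=p[:2]/p[2]; a=a*(1+c['k1']*(a@a)); return np.array([c['fx']*a[0]+c['cx'],c['fy']*a[1]+c['cy']])
ValueError: time passes only in moves, steps and waits
```

View pics/o1.png

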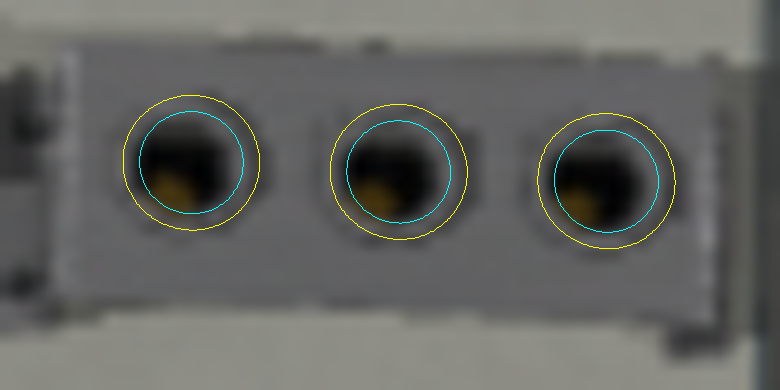

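View pics/o2.png

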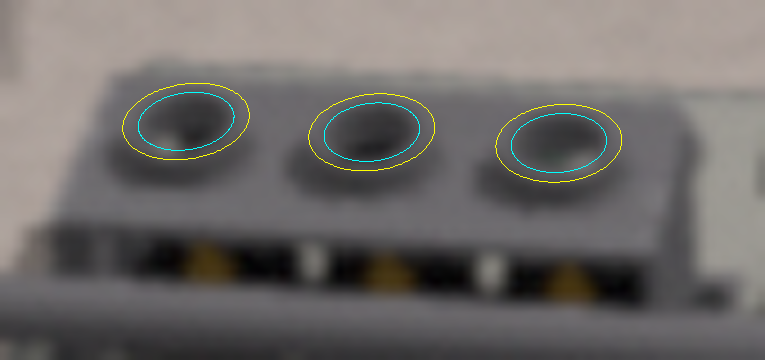

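```bash
python3 - <<'E'
import pickle
from bench import env
pickle.dump({n:env.camera_model(n) for n in('scene','top')},open('cm.pkl','wb'))
E
sed -i "s/env.camera_model(n)/CM[n]/" h.py; sed -i "2a import pickle; CM=pickle.load(open('cm.pkl','rb'))" h.py
cat >> h.py <<'E'
def ov(n,fn,out,x0,y0,x1,y1,s,circs,pts=[]):
    t=np.arange(0,2*np.pi,.03)
    f=cv2.imread('pics/'+fn); im=cv2.resize(f[y0:y1,x0:x1],None,fx=s,fy=s,interpolation=cv2.INTER_CUBIC)
    for c,r,col in circs:
        q=np.array([proj(n,[c[0]+r*np.cos(a),c[1]+r*np.sin(a),c[2]]) for a in t]); q=((q-[x0,y0]+.5)*s).round().astype(np.int32)
        cv2.polylines(im,[q],True,col,1)
    for p in pts:
        q=((proj(n,p)-[x0,y0]+.5)*s).round().astype(int); cv2.drawMarker(im,tuple(int(v) for v in q),(0,255,0),0,10,1)
    cv2.imwrite('pics/'+out,im)
def ports(c):
    yv=np.array([.03,1])*.05;C=[]
    for k in(-1,0,1):
        p=[*(np.array(c)+k*yv),.132]; C+= [(p,.0165,(0,255,255)),(p,.0125,(255,255,0))]
    return C
E
python3 - <<'E'
from h import *
ov('scene','scene13.png','o3.png',215,120,300,225,5.5,ports([.510,-.139]),[[.5098,-.1397,.1799],[.5098,-.1397,.27]])
E
```

```text
(no output)
```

View pics/o3.png

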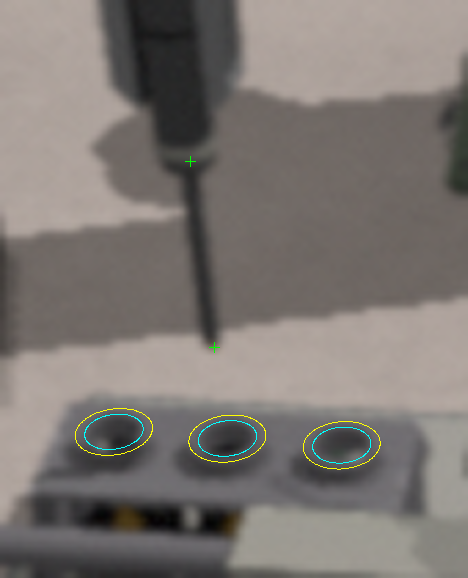

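The predicted tip position (214,347) agrees with the seen one (212,346). Lowering to just above the collar for a direct comparison.

Request:
{"fn": "step_arm", "kwargs": {"deltas": [{"fingers": -1,"delta_pos": [0.1,-0.014,-0.024],"roll": 0},{"fingers": -1,"delta_pos": [0.2,0,0],"roll": 0},{"fingers": -1,"delta_pos": [0.2,0,0],"roll": 0},{"fingers": -1,"delta_pos": [0.16,0,0],"roll": 0},{"fingers": -1,"delta_pos": [0.08,0,0],"roll": 0},{"fingers": -1,"delta_pos": [0,0,0],"roll": 0},{"fingers": -1,"delta_pos": [0,0,0],"roll": 0},{"fingers": -1,"delta_pos": [0,0,0],"roll": 0}]}}

```text
clock: 23.55
ee_pos: [0.5116, -0.1386, 0.2605]
eef_rot: [-2.175, 0.101, 2.173]
force: [0.4, 0.1, -0.2]
gripper_width: 0.0236
```

Run:
```python
from h import *
plan(None); p=env.get_state()['ee_pos']
tip=[p[0],p[1],p[2]-.117]
a=snap('scene','s14.png').astype(float); b=snap('top','t14.png')
for k in range(4): a+=env.grab_frame('scene')
cv2.imwrite('pics/s14m.png',(a/5)[:,:,::-1].round().astype(np.uint8))
ov('scene','s14m.png','o4.png',215,160,300,225,9,[],[])
ov('scene','s14m.png','o5.png',215,160,300,225,9,ports([.511,-.139]),[tip])
ov('top','t14.png','o6.png',335,170,405,215,11,ports([.511,-.139]),[tip])
```

```text
t 23.55 pos [ 0.5116 -0.1386  0.2605] toolx [ 1.e-03 -4.e-04 -1.e+00] jaw yaw -95.3 w 0.0236 q [-0.43  0.07  1.58  0.    1.49  1.24] F [ 0.35  0.14 -0.25]
```

View pics/o4.png

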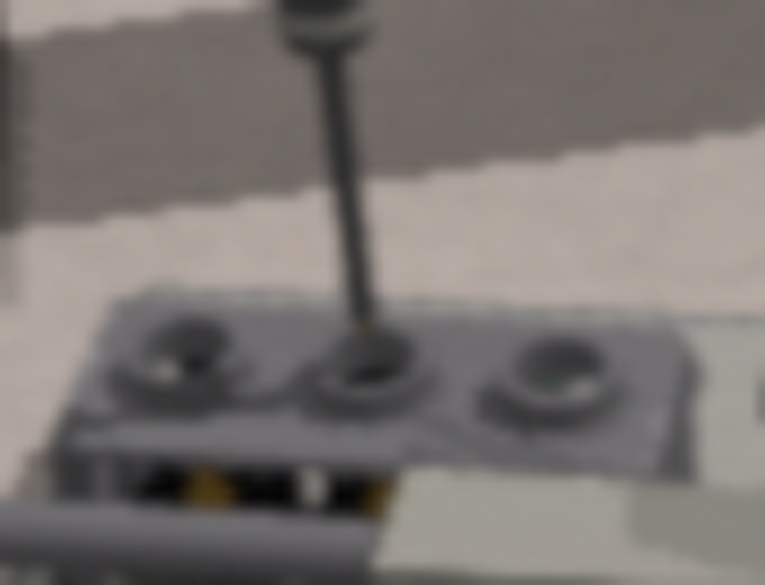

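View pics/o5.png

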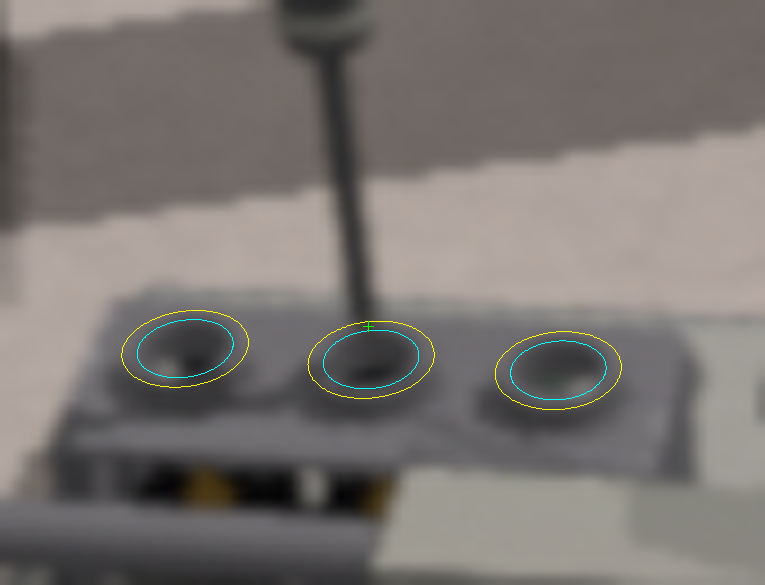

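View pics/o6.png

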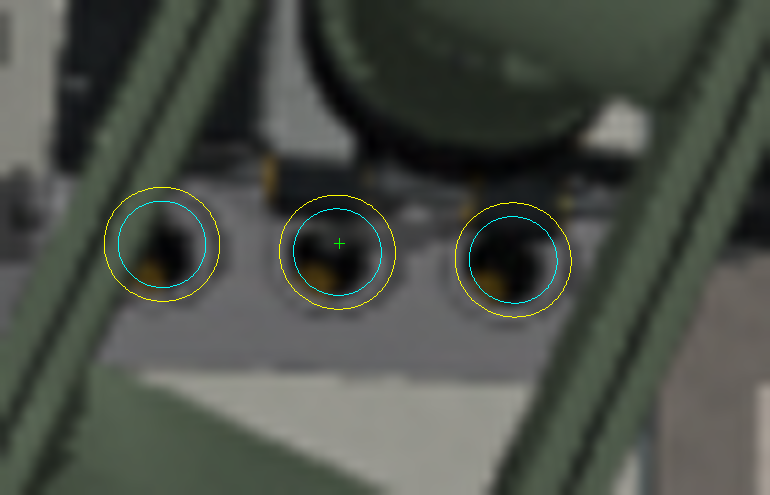

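The tip at (364,327) is within about 1.5 mm of the bore axis, with the bore centre at about (373,358). After a small trim I'll lower to about 10 mm above the stud.

Request:
{"fn": "step_arm", "kwargs": {"deltas": [{"fingers": -1,"delta_pos": [0,-0.022,0.016],"roll": 0},{"fingers": -1,"delta_pos": [0.06,0,0],"roll": 0},{"fingers": -1,"delta_pos": [0.1,0,0],"roll": 0},{"fingers": -1,"delta_pos": [0.1,0,0],"roll": 0},{"fingers": -1,"delta_pos": [0,0,0],"roll": 0}]}}

```text
clock: 24.35
ee_pos: [0.5098, -0.1369, 0.2455]
eef_rot: [-2.171, 0.1, 2.176]
force: [-0.1, -0.5, -0.9]
gripper_width: 0.0236
```

Request:
{"fn": "step_arm", "kwargs": {"deltas": [{"fingers": -1,"delta_pos": [0.08,0,0],"roll": 0},{"fingers": -1,"delta_pos": [0.1,0,0],"roll": 0},{"fingers": -1,"delta_pos": [0.1,0,0],"roll": 0},{"fingers": -1,"delta_pos": [0.1,0,0],"roll": 0},{"fingers": -1,"delta_pos": [0,0,0],"roll": 0},{"fingers": -1,"delta_pos": [0,0,0],"roll": 0}]}}

```text
clock: 24.95
ee_pos: [0.5104, -0.1372, 0.2277]
eef_rot: [-2.174, 0.101, 2.174]
force: [0.8, -0.2, -1.1]
gripper_width: 0.0241
```

Run:
```python
from h import *
plan([.510,-.139,.2155]); p=env.get_state()['ee_pos']
a=snap('scene','s15.png').astype(float)
for k in range(4): a+=env.grab_frame('scene')
cv2.imwrite('pics/s15m.png',(a/5)[:,:,::-1].round().astype(np.uint8))
ov('scene','s15m.png','o7.png',215,160,300,225,9,[],[])
```

```text
t 24.95 pos [ 0.5104 -0.1372  0.2277] toolx [-4.e-04  1.e-04 -1.e+00] jaw yaw -95.31 w 0.0241 q [-0.43  0.09  1.63 -0.    1.42  1.24] F [ 0.82 -0.23 -1.15]
shift units [0.245 0.036 0.006]
```

View pics/o7.png

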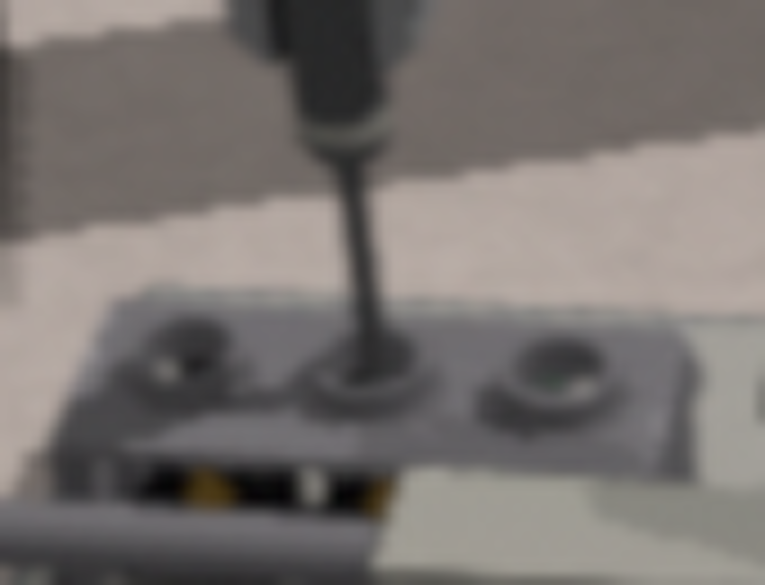

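The nose enters the bore at about (370,355), centred. Finishing the descent of 12 mm.

Request:
{"fn": "step_arm", "kwargs": {"deltas": [{"fingers": -1,"delta_pos": [0.06,0,0],"roll": 0},{"fingers": -1,"delta_pos": [0.08,0,0],"roll": 0},{"fingers": -1,"delta_pos": [0.07,0,0],"roll": 0},{"fingers": -1,"delta_pos": [0.03,0,0],"roll": 0},{"fingers": -1,"delta_pos": [0,0,0],"roll": 0},{"fingers": -1,"delta_pos": [0,0,0],"roll": 0},{"fingers": -1,"delta_pos": [0,0,0],"roll": 0}]}}

```text
clock: 25.9
ee_pos: [0.5107, -0.1373, 0.2161]
eef_rot: [-2.174, 0.101, 2.174]
force: [-1.2, -0.0, -1.0]
gripper_width: 0.0237
```

Run:
```python
from h import *
np.set_printoptions(precision=4,suppress=True)
plan([.510,-.139,.2155]); p=env.get_state()['ee_pos']
a=snap('scene','s16.png').astype(float)
for k in range(4): a+=env.grab_frame('scene')
cv2.imwrite('pics/s16m.png',(a/5)[:,:,::-1].round().astype(np.uint8))
ov('scene','s16m.png','o8.png',215,160,300,225,9,[],[[p[0],p[1],.132],[p[0],p[1],.1885]])
for l in('crown','detector'):print(l,[(round(d['score'],2),w('scene',d['xyz'])) for d in env.tip_of('scene',l)])
snap('top','t16.png')
```

```text
t 25.9 pos [ 0.5107 -0.1373  0.2161] toolx [ 0.0004 -0.0001 -1.    ] jaw yaw -95.31 w 0.0237 q [-0.43  0.1   1.64  0.    1.4   1.24] F [-1.17 -0.01 -0.97]
shift units [0.013 0.035 0.011]
crown [(0.94, array([ 0.6325, -0.0488,  0.1777])), (0.9, array([0.3766, 0.2379, 0.0937]))]
detector [(0.77, array([ 0.5111, -0.1376,  0.0988]))]
```

View pics/o8.png

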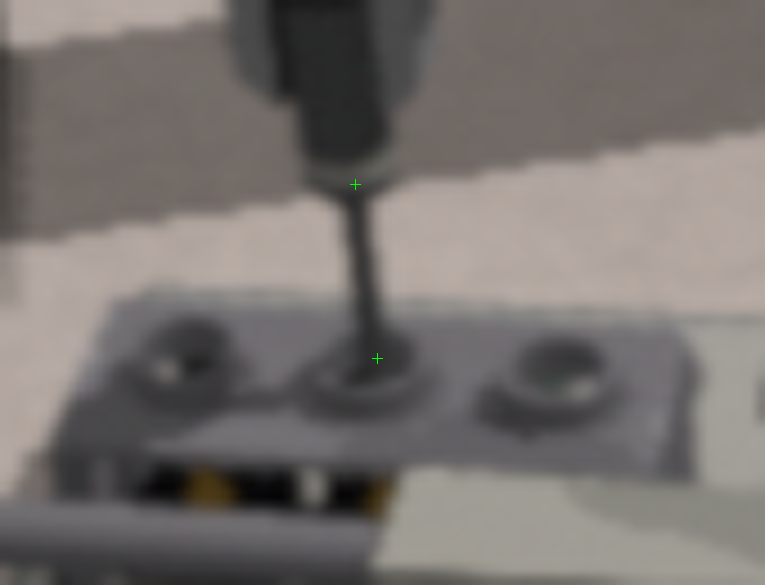

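View pics/s16.png

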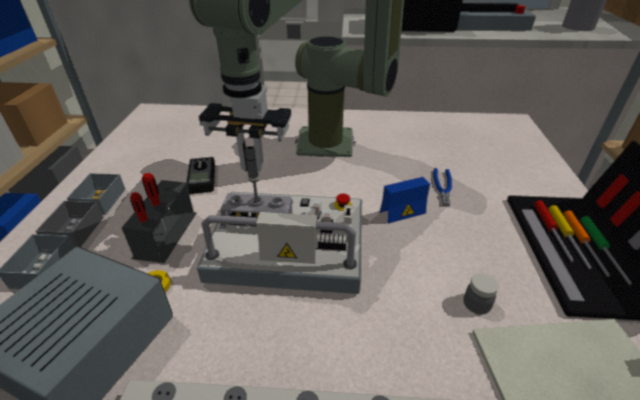

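The nose at crop (371,350) is centred in the bore, whose centre is about (372,358). The tip is about 11 mm above the stud, the sign hangs level at (287,238), and everything else is in place. Handing in.

Run:
```python
from bench import env
print(env.job_done())
```

```text
the job is handed in; nothing more can be done
None
```

I hung the white sign over the carrying bar. The detector is now held still and upright in the middle port, with its tip about 11 mm above the stud. I handed the job in at about 26 s; no verdict is reported.

- **Sign:** The last network reading puts the crown at (0.6325, -0.049, 0.178), so it rests on the top of the tube. The picture shows it hanging level and free of the gripper.
- **Detector:** I gripped it at 23.7 mm opening and the tool is vertical to within 0.03°. By my calculation the tip is at z = 0.099. The network put it at (0.511, -0.138, 0.0988).
- **Centring and contact:** In the last picture the nose sits within about 1–2 mm of the bore centre. The wrist force stayed at noise level, about 1 N, through the descent.
- **Disagreements:** My estimates of the port from the two cameras differed by up to about 4 mm in x and 1 mm in y. The network's y readings ran up to about 5 mm from mine. I settled it by comparing the nose with the bore directly in the scene camera. The top camera could not confirm the final fit because the arm hid the nose.
- **Other things:** None had visibly moved in the last scene picture; I did not measure them.

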